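# Present an engraved silver napkin ring to the inspection camera

## Task

Take the clear dust cover off the turned stand by its knob and set it aside upright on the bench, then draw the silver napkin ring off its plug, keeping the fingers off the engraved cartouche. Hold the ring up to the inspection camera so that the cartouche is centred in front of the lens, 10 cm from it and square to it with the ring the same way up as the camera, and finish while still holding it there, steady. Do not let the cover knock the ring, drop nothing, and leave the camera and the other things on the bench alone.

Things in the scene. Friction and masses are not known exactly. Their poses are not given: they have to be found in the camera images.
- dust_cover: Clear plastic dust cover, an upside-down cup 81 mm across, shell 73 mm high, wall 2.5 mm, with a dark-wood knob (top 112 mm above the rim). Origin: centre of the rim's underside; z up. Loose, 0.14 kg. Starts over the ring, rim 12 mm above the bench; raise it over 50 mm before moving sideways. Aside = on its rim on the bare bench, axis over 11 cm from the stand's.
- cover_knob (a point): Middle of the knob's gripping part, on the cover's axis, 100.5 mm above its rim: a cylinder 23 mm across and 15 mm high on a narrower neck; the cover's flat top is 27 mm below this point.
- stand: Turned wooden stand, fixed: base 104 mm across, 12 mm high; 4 mm step 69 mm across that locates the cover loosely; waisted stem; collar 43 mm across, top 40 mm above the bench; on it an upright plug 38 mm across, chamfered, top 58 mm above. Origin: centre of the base's underside; z up. Behind it a lamp head hangs 0.19 m and more above the bench, from x = 0.50 m on, y = -0.08 to 0.12.
- napkin_ring: Silver napkin ring, tube 46 mm outside, 41 mm inside, 28 mm high, raised oval cartouche on its +x side. Origin: centre of its lower rim; z along its axis (up at the start), x from the axis out through the cartouche. Sits over the stand's plug with 1.5 mm play, lower rim on the collar 40 mm above the bench. Loose, 0.1 kg; 18 mm straight up frees it. Grip it across its +y and -y flanks.
- cartouche_face (a point): Centre of the engraved face of the cartouche: 26.5 mm from the ring's axis along the ring's x, 14 mm above its lower rim. Axes as the napkin ring's.
- cartouche: The cartouche, fixed to the ring: oval plate 22 mm wide, 32 mm high (2 mm beyond either rim), 4 mm thick, 3.5 mm proud of the wall, face towards the ring's +x, engraved with leaves. Origin and axes as the napkin ring's. Fingers must not press on it.
- camera_lens (a point): Centre of the inspection camera's front glass. The lens looks along this frame's own -x (towards the robot and somewhat down); z is the camera's up. Focus lies 10 cm in front of the glass, at (-0.10, 0, 0) in this frame: the cartouche's face belongs there, with the napkin ring's x, y and z pointing as this frame's do.
- camera_stand: Inspection camera: grey base plate 130 x 120 x 17 mm, fixed; steel column 20 mm across, 413 mm high, near its rear; clamped carriage and camera head with a black ring light 60 mm across round the lens. Height and downward tilt of the head differ each time. Origin: centre of the base's underside, z up, front to its -x. Do not touch.
- steel_block: Bystander: polished steel bench block 62 x 62 x 20 mm. Origin: centre of its underside.
- ring_mandrel: Bystander: lying tapered ring mandrel, 264 mm long along its y, up to 23 mm thick. Origin: centre of its underside.
- ring_clamp: Bystander: lying turned wooden ring clamp, 121 mm long along its y, 24 mm thick. Origin: centre of its underside.
- brass_can: Bystander, stands fast: brass tube pot, 36 mm across, 64 mm high. Origin: centre of its underside.
- findings_tin: Bystander, stands fast: low round tin of findings, 66 mm across, 37 mm high. Origin: centre of its underside.
- graver: Bystander, stays put: lying graver with a ball handle, 94 mm long along its y, 22 mm high. Origin: centre of its underside.
- wood_spool: Bystander, stands fast: turned wooden spool standing up, 38 mm across, 60 mm high. Origin: centre of its underside.

How it is judged (in metres and radians):
On the way, in this order (a step that is already met when the one before it is completed fails the run):
1. the dust cover is lifted clear above the ring, which stays on its plug (height (world z) of dust_cover above 0.07 m and distance of napkin_ring from where it was at the start of the episode below 0.006 m), for 0.1 s.
2. the dust cover stands aside on the bench, released, the ring still on its plug (height (world z) of dust_cover between -0.003 and 0.004 m and angle between dust_cover's own z axis and vertical below 0.08 rad and horizontal distance between dust_cover and stand above 0.11 m and contact force between the fingers and dust_cover below 0.1 N and linear speed of dust_cover below 0.02 m/s and distance of napkin_ring from where it was at the start of the episode below 0.006 m), for 0.2 s.
3. the napkin ring is held clear above its plug (height (world z) of napkin_ring above 0.08 m and contact force between the fingers and napkin_ring above 0.5 N), for 0.1 s.
At the end, for the whole second after the job is handed in: Ring held still in the fingers alone, right way up; cartouche face centre 80-120 mm before the lens, within 15 mm of its axis sideways and vertically, facing it; ring axes within 0.17 rad of the camera's. Cover upright and released on the bench, axis over 11 cm from the stand's (x of cartouche_face in the frame of camera_lens between -0.12 and -0.08 m and y of cartouche_face in the frame of camera_lens between -0.015 and 0.015 m and z of cartouche_face in the frame of camera_lens between -0.015 and 0.015 m and angle between the x axis of napkin_ring and the x axis of camera_lens, either way round below 0.17 rad and angle between the z axis of napkin_ring and the z axis of camera_lens, either way round below 0.17 rad and x of camera_lens in the frame of napkin_ring above 0.08 m and angle between napkin_ring's own z axis and vertical below 0.8 rad and contact force between the fingers and napkin_ring above 1 N and linear speed of each of napkin_ring, dust_cover below 0.02 m/s and angular speed of napkin_ring below 0.2 rad/s and contact force between napkin_ring and stand below 0.05 N and contact force between napkin_ring and dust_cover below 0.05 N and contact force between napkin_ring and camera_stand below 0.05 N and height (world z) of napkin_ring above 0.1 m and height (world z) of dust_cover between -0.003 and 0.004 m and angle between dust_cover's own z axis and vertical below 0.08 rad and horizontal distance between dust_cover and stand above 0.11 m and contact force between the fingers and dust_cover below 0.1 N); the arm keeps its last pose, push and grip.
It fails at once if the dust cover knocks against the ring (contact force between dust_cover and napkin_ring above 3 N).
It fails at once if the ring is dropped, or the cover let go more than 2 cm above the bench (height (world z) of napkin_ring below 0.03 m or (height (world z) of dust_cover above 0.02 m and horizontal distance between dust_cover and stand above 0.02 m and contact force between anything else and dust_cover below 0.02 N)).
It fails at once if the fingers press on the cartouche (contact force between the fingers and cartouche above 1 N).
It fails at once if the camera is touched (contact force between anything else and camera_stand above 1.5 N).
It fails at once if another thing on the bench is pushed (distance of any of steel_block, ring_mandrel, ring_clamp from where it was at the start of the episode above 0.02 m or contact force between anything else and brass_can above 3 N or contact force between anything else and findings_tin above 3 N or contact force between anything else and graver above 3 N or contact force between anything else and wood_spool above 3 N).
It also fails if it takes over 61 s, if anything falls off the work surface, if the arm or the gripper's body presses on something with over 40 N, if the wrist force passes 120 N, or if a joint passes its speed limit or range.

## Robot

A 7-joint arm with a two-finger parallel gripper is mounted at the origin on a cart in front of the work surface, level with it; the furniture and walls round the work are solid. World frame = base frame: x ahead of the robot, y to its left, z up, the work surface at z = 0. Lengths are in m, angles in degrees, forces in N, time in s.
With the tool pointing down it reaches from about 0.425 to 0.95 m from the base axis. Payload 4.7 kg.
Tool frame: the origin (TCP) lies on the mounting face of the last link; the fingertips stand 173 mm ahead of it and the grasp point (between the pads) lies 155 mm ahead of it (arm.finger_overhang is the distance from the TCP to the fingertips, in m); z points along the fingers, y is the direction in which the jaws open and shut (so a half turn about z gives the same grasp; the last joint's range is limited). The gripper opens to 85 mm and grips with 20 to 120 N. Pads are 22 mm wide; open, the fingers measure 114 mm over their backs; the gripper's body (76 mm by 85 mm) begins 54 mm behind the grasp point. The pads swing forward as they close: fully open they stand 13 mm farther back than shut.
Start: joints at [75.292, 26.849, -2.785, 87.806, 1.381, 65.374, -4.715], TCP at [0.152, -0.658, 0.405] pointing down, gripper open.
Joint ranges: [-148.3, 148.3], [-19.14, 114.17], [-79.39, 73.82], [5.75, 140.21], [-59.74, 239.74], [12.07, 113.84], [-152.46, 152.46]. Speed limits (degrees/s): [147.25, 147.25, 180, 180, 180, 180, 180].

## Interface

Orientations are given as a 3x3 rotation matrix whose columns are the frame's x, y, z axes.
In Python, from rig import arm gives the robot as it stands.
- The arm moves only by the tool arm_command, never from a script. Its argument "deltas" is a list of rows, each an object of numbers: "claw": the opening, from 0 (shut) to 1 (fully open); "x", "y", "z": the shift along the world's x, y, z in mm; "turn": the turn about the world's z in rad. A call has 1 to 12 rows; each row shifts and turns the pose as measured when the row begins; what a row does not reach is not made up. A row lasts 1/12 s, in which the tool goes at most 41.7 mm and 7.16 degrees, less where a joint would pass 70% of its speed; a pose out of reach is approached as far as the arm can. A call is refused whole if a number of a shift passes 41.7 or a number of a turn 0.125, either way. A call with a gripper value outside its range is refused whole. The fingers move at their own pace and stop on an object; the grip force is fixed at half the most. Time passes only in rows, so rows that do not move let the fingers close. It gives the time, the measured TCP pose, the force and the opening at its end, in the units of the state.
- arm.sense(): the state, without advancing time (a new reading comes with each control period).
- arm.get_image(name): name is "scene" or "top"; returns a dict with "pixels" (384x512x3 uint8, red, green, blue), "fx", "fy", "cx", "cy" (pixels), "distortion" ([k1, k2, p1, p2, k3] as OpenCV has them; the pictures are not rectified), "R" (3x3) and "t" (3): a world point X has camera coordinates R X + t. Camera axes: x right, y down, z forward; pixel columns grow to the right and rows downward; lengths in m; the calibration is good to about 2 mm. A picture is of the moment at which its call begins. There is no depth.
- arm.sign_off(): hands the job in, once; it reports no verdict.
The state is a dict: "t": time; "q": joint angles; "joint_velocities": joint speeds; "effort": joint torques, N m; "position": TCP position; "eef_rot": TCP orientation; "ft_force": force on the tool from outside, world axes, zero at the start; "wrist_torque": the same for the moment, N m; "opening": finger opening in m.
Only numpy, scipy, OpenCV 4.12 (cv2) and the standard library are available. Lean on these libraries where they do the work, as an engineer would, in place of code of your own. Each camera call takes 0.05 s, during which the arm holds its last target.

## Working session

There is one attempt and no reset: what is moved stays moved. The work goes in short steps, Python scripts to look and compute and a tool call to move; the robot and the scene stay as the last step left them, time stands still between calls to the robot, and variables do not carry over. Pictures are saved under pics/ and viewed, and the job is handed in when it is done.

Besides the shell and the picture viewer there is one more tool, called after "Emit:" as name(argument=value, ...) on one line, values as JSON. arm_command: Moves the arm, as the interface text tells. Its arguments: {"type":"object","properties":{"deltas":{"type":"array","items":{"type":"object","properties":{"claw":{"type":"number"},"x":{"type":"number"},"y":{"type":"number"},"z":{"type":"number"},"turn":{"type":"number"}}}}},"required":["deltas"]}

```bash
ls; mkdir -p pics; python3 - <<'E'
from rig import arm
import cv2,json,numpy as np
s=arm.sense();print(s)
for n in("scene","top"):
    im=arm.get_image(n)
    cv2.imwrite(f"pics/{n}0.png",im["pixels"][:,:,::-1])
    print(n,{k:(np.round(v,4).tolist() if k!='pixels' else 0) for k,v in im.items()})
E
```

```text
pics
{'t': 0.0, 'q': array([75.29099726, 26.8969825 , -2.78465282, 87.87548238,  1.38036372,
       65.37457422, -4.71457259]), 'joint_velocities': array([ 0.03254678, -0.04146875, -0.05447421,  0.07495627,  0.0260851 ,
       -0.01286466, -0.07069772]), 'effort': array([-2.87390549e-04, -5.10311115e+01, -4.67531523e-02, -2.37708485e+01,
        1.05670662e-02,  7.51550251e-03, -9.07046598e-07]), 'position': array([ 0.152421  , -0.65730471,  0.40365191]), 'eef_rot': array([[ 9.74149722e-01,  2.25902768e-01, -5.09291825e-04],
       [ 2.25903333e-01, -9.74147843e-01,  1.91438094e-03],
       [-6.36615784e-05, -1.97994438e-03, -9.99998038e-01]]), 'ft_force': array([0.66456442, 0.06856055, 0.96966202]), 'wrist_torque': array([0.0085398 , 0.05609462, 0.03453304]), 'opening': 0.08532339483663616}
scene {'pixels': 0, 'fx': 415.7055, 'fy': 415.7055, 'cx': 258.1657, 'cy': 192.4131, 'distortion': [0.0247, 0.0, 0.0, 0.0, 0.0], 'R': [[-0.8176, -0.5757, 0.0127], [-0.3423, 0.4683, -0.8146], [0.463, -0.6703, -0.5799]], 't': [0.4299, 0.2782, 1.096]}
top {'pixels': 0, 'fx': 347.8663, 'fy': 347.8663, 'cx': 255.8237, 'cy': 184.0481, 'distortion': [-0.0416, 0.0, 0.0, 0.0, 0.0], 'R': [[-0.0094, -1.0, -0.0032], [-0.9933, 0.0097, -0.1147], [0.1148, 0.0021, -0.9934]], 't': [0.0137, 0.5027, 1.1235]}
```

View pics/scene0.png

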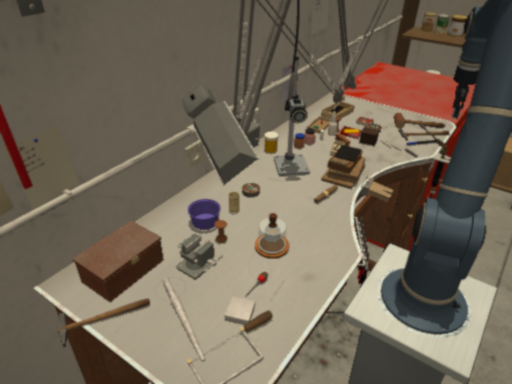

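View pics/top0.png

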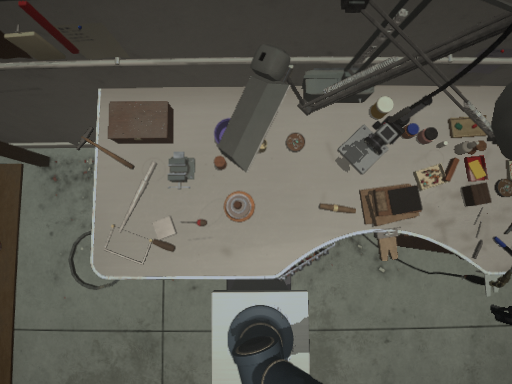

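```bash
cat > h.py <<'E'
from rig import arm
import cv2,numpy as np
def load(n,f=None):
    im=arm.get_image(n); np.savez(f or f"{n}.npz",**im); return im
def cam(im):
    K=np.array([[im["fx"],0,im["cx"]],[0,im["fy"],im["cy"]],[0,0,1.]]);return K,np.array(im["distortion"],float),np.array(im["R"]),np.array(im["t"])
def proj(im,X):
    K,d,R,t=cam(im);return cv2.projectPoints(np.array(X,float).reshape(-1,3),cv2.Rodrigues(R)[0],t,K,d)[0].reshape(-1,2)
def ray(im,uv):
    K,d,R,t=cam(im);p=cv2.undistortPoints(np.array(uv,float).reshape(-1,1,2),K,d).reshape(-1,2)
    D=np.c_[p,np.ones(len(p))]@R; return -R.T@t,D/np.linalg.norm(D,axis=1)[:,None]
def onz(im,uv,z):
    o,D=ray(im,uv);return o+D*((z-o[2])/D[:,2])[:,None]
def tri(a,ua,b,ub):
    oa,da=ray(a,ua);ob,db=ray(b,ub);da=da[0];db=db[0]
    A=np.c_[da,-db];s=np.linalg.lstsq(A,ob-oa,rcond=None)[0]
    pa=oa+s[0]*da;pb=ob+s[1]*db;return (pa+pb)/2,np.linalg.norm(pa-pb)
def crop(im,c,w,h,k,f,pts=None):
    x0,y0=int(c[0]-w/2),int(c[1]-h/2);P=np.ascontiguousarray(im["pixels"][max(y0,0):y0+h,max(x0,0):x0+w,::-1])
    x0=max(x0,0);y0=max(y0,0)
    P=cv2.resize(P,None,fx=k,fy=k,interpolation=cv2.INTER_CUBIC)
    for i in range(0,w,10):
        cv2.line(P,(i*k,0),(i*k,4),(0,0,255));cv2.putText(P,str(x0+i),(i*k,14),0,.35,(0,0,255))
    for j in range(0,h,10):
        cv2.line(P,(0,j*k),(4,j*k),(0,0,255));cv2.putText(P,str(y0+j),(4,j*k+4),0,.35,(0,0,255))
    if pts is not None:
        for u in pts: cv2.circle(P,(int((u[0]-x0+.5)*k),int((u[1]-y0+.5)*k)),1,(0,255,0),-1)
    cv2.imwrite(f,P)
E
python3 - <<'E'
from h import *
s=load("scene");t=load("top")
crop(s,(295,135),80,100,6,"pics/a1.png")
crop(t,(375,140),90,70,8,"pics/a2.png")
crop(s,(270,235),60,60,10,"pics/a3.png")
crop(t,(240,205),50,50,10,"pics/a4.png")
E
```

```text
(no output)
```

View pics/a1.png

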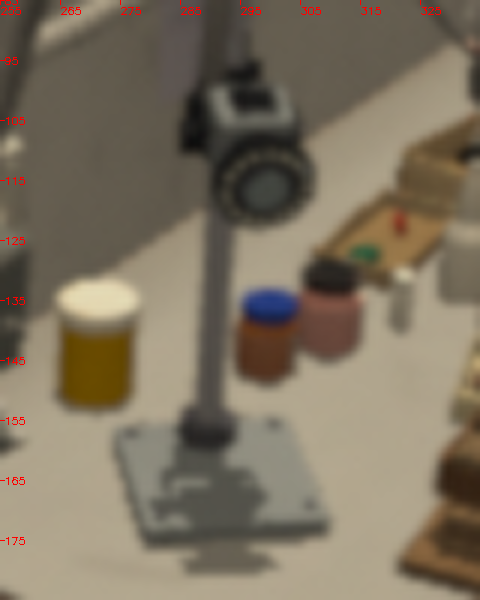

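View pics/a2.png

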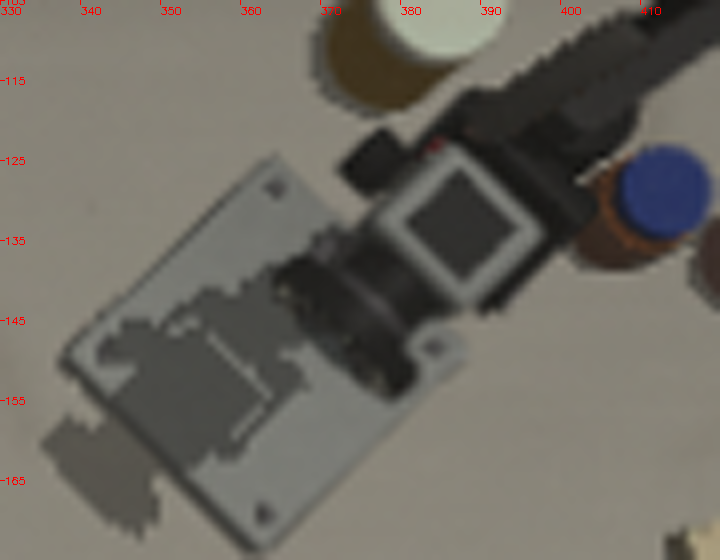

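View pics/a3.png

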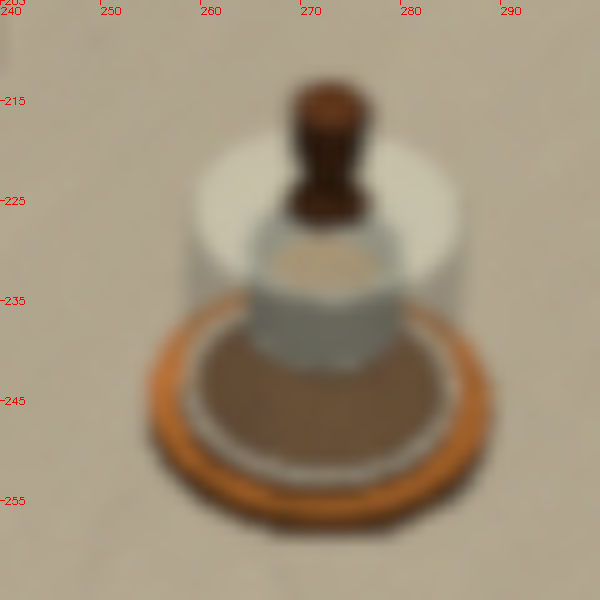

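View pics/a4.png

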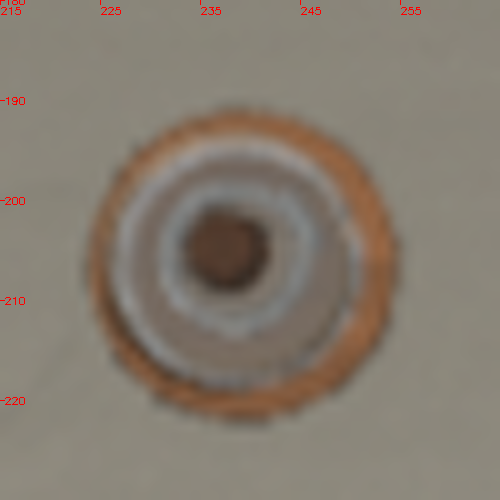

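```bash
python3 - <<'E'
from h import *
s=dict(np.load("scene.npz"));t=dict(np.load("top.npz"))
print("stand top-view z12",onz(t,[(239.2,206.2)],.012), "scene",onz(s,[(271.5,241.5)],.012))
# knob top centre
print("knob top",tri(s,[(272.5,215.3)],t,[(236.9,205)]))
# camera base corners on z=.017 
print("top corners",onz(t,[(363,124.5),(337.5,149.5),(361.5,173),(388,147)],.017))
print("scene corners",onz(s,[(273.5,156.5),(278.5,173.5),(308.5,171.5),(300,155)],.017))
# lens: 
print("ringlight",tri(s,[(298.5,116)],t,[(372.5,146)]))
for n,uvs,uvt in [("can",(233,203),(262,145)),("spool",(221,232),(220,162)),("tin",(250,189),(295.5,142))]:
    print(n,onz(s,[uvs],.03),onz(t,[uvt],.05))
E
```

```text
stand top-view z12 [[0.43089311 0.06511141 0.012     ]] scene [[0.43486288 0.059829   0.012     ]]
knob top (array([0.42972174, 0.06703044, 0.11954113]), np.float64(0.0016135650093090383))
top corners [[ 0.70622826 -0.36063255  0.017     ]
 [ 0.61951971 -0.26934766  0.017     ]
 [ 0.53822078 -0.34755821  0.017     ]
 [ 0.62690665 -0.44270404  0.017     ]]
scene corners [[ 0.702069   -0.35558193  0.017     ]
 [ 0.61852794 -0.26284193  0.017     ]
 [ 0.53504494 -0.34122323  0.017     ]
 [ 0.62318001 -0.42822803  0.017     ]]
ringlight (array([ 0.58011337, -0.31289917,  0.24125362]), np.float64(0.0004436053465078482))
can [[ 0.63181087 -0.00529385  0.03      ]] [[ 0.62978507 -0.01275036  0.05      ]]
spool [[0.57133206 0.13093333 0.03      ]] [[0.57433989 0.12561242 0.05      ]]
tin [[ 0.63398869 -0.1037403   0.03      ]] [[ 0.63884268 -0.12344548  0.05      ]]
```

```bash
python3 - <<'E'
from h import *
s=dict(np.load("scene.npz"));t=dict(np.load("top.npz"))
for n,im in(("s",s),("t",t)): print(n,-im["R"].T@im["t"])
yaw=np.radians(-46.6);c=np.array([.580,-.313,.241])
rows=[]
for im,ctr in((s,(298,114)),(t,(375,142))):
    r=[]
    for tilt in(0,10,20,30,40):
        ct,st=np.cos(np.radians(tilt)),np.sin(np.radians(tilt))
        x=np.array([np.cos(yaw)*ct,np.sin(yaw)*ct,st]);y=np.array([-np.sin(yaw),np.cos(yaw),0]);z=np.cross(x,y)
        a=np.linspace(0,6.283,60)
        P=[]
        P=c+.03*(np.cos(a)[:,None]*y+np.sin(a)[:,None]*z)
        axis=c+np.linspace(-.1,0,12)[:,None]*x
        crop(im,ctr,40,40,8,"/tmp/c.png",np.r_[proj(im,P),proj(im,axis)]);r.append(cv2.imread("/tmp/c.png"))
    r.append(r[0]*0); 
    cv2.imwrite(f"pics/b{len(rows)}.png",cv2.resize(np.vstack([np.hstack(r[:3]),np.hstack(r[3:])]),(800,533)))
    rows.append(1)
E
```

```text
s [-0.06074934  0.85190908  0.85675958]
t [0.37058574 0.00646801 1.17383739]
```

View pics/b0.png

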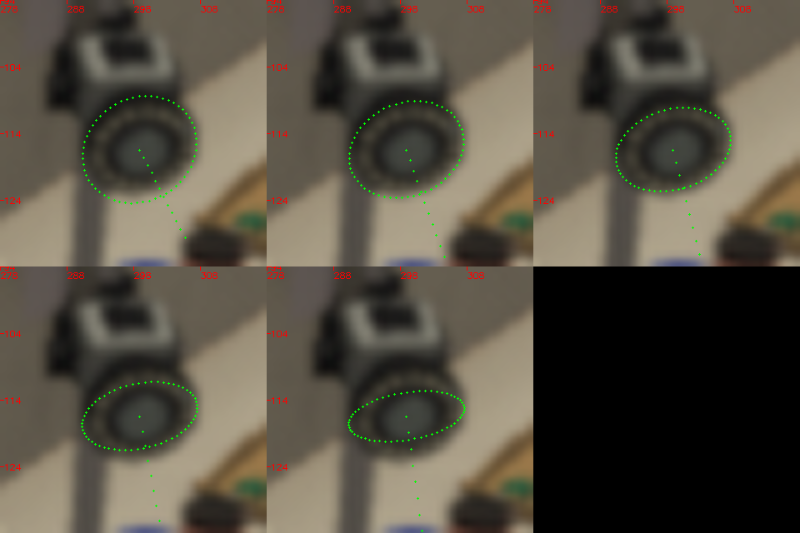

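View pics/b1.png

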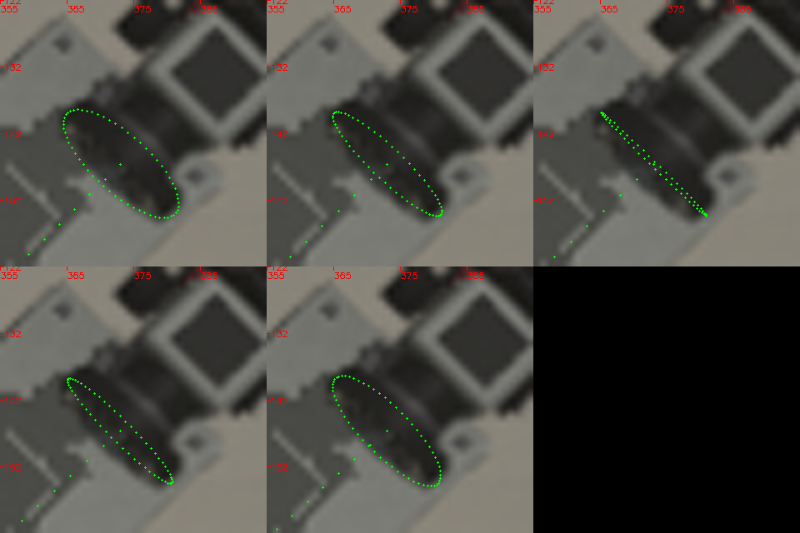

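```bash
python3 - <<'E'
from h import *
s=dict(np.load("scene.npz"));t=dict(np.load("top.npz"))
crop(s,(298,110),30,36,16,"pics/d1.png")
crop(t,(382,138),40,40,14,"pics/d2.png")
E
```

```text
(no output)
```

View pics/d1.png

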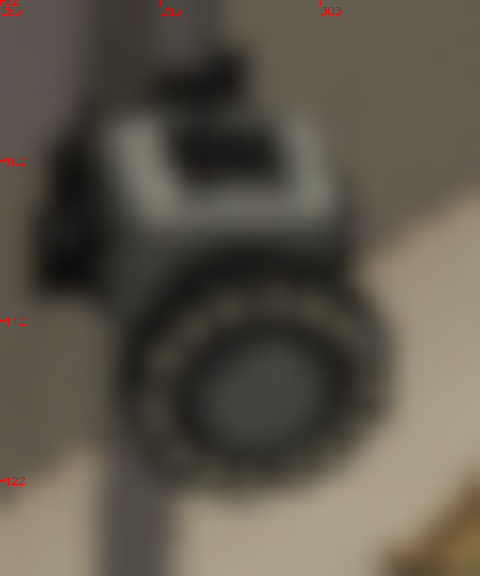

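View pics/d2.png

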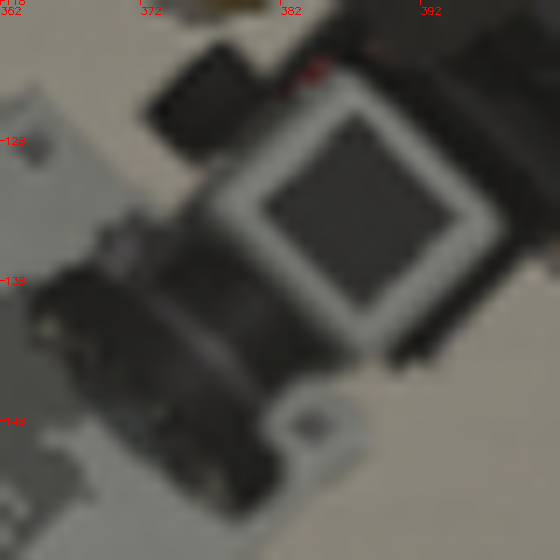

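```bash
python3 - <<'E'
from h import *
s=dict(np.load("scene.npz"));t=dict(np.load("top.npz"))
S=[(290.9,105.4),(288.7,98.9),(301.7,98.9),(303.7,104.5)]
T=[(376.6,131.1),(386.1,122.9),(397.9,133.9),(387.9,142.5)]
P=[]
for a,b in zip(S,T):
    p,e=tri(s,[a],t,[b]);P.append(p);print(p.round(4),round(e,4))
P=np.array(P)
f=(P[1]+P[2]-P[0]-P[3])/2;l=(P[0]+P[1]-P[2]-P[3])/2
print(f,np.linalg.norm(f),np.degrees(np.arctan2(f[1],f[0])),np.degrees(np.arcsin(f[2]/np.linalg.norm(f))));print(l,np.degrees(np.arctan2(l[1],l[0])),np.linalg.norm(l))
yaw=np.radians(-46.6);c=np.array([.580,-.313,.241]);a=np.linspace(0,6.283,100)
for tilt in range(0,35,5):
        ct,st=np.cos(np.radians(tilt)),np.sin(np.radians(tilt))
        x=np.array([np.cos(yaw)*ct,np.sin(yaw)*ct,st]);y=np.array([-np.sin(yaw),np.cos(yaw),0]);z=np.cross(x,y)
        q=proj(s,c+.03*(np.cos(a)[:,None]*y+np.sin(a)[:,None]*z)); e=np.ptp(q,axis=0);print(tilt,e,e[1]/e[0], cv2.fitEllipse(q.astype(np.float32)))
E
```

```text
[ 0.6144 -0.3161  0.2701] 0.0
[ 0.6355 -0.3381  0.2808] 0.0038
[ 0.604  -0.37    0.2783] 0.0006
[ 0.5816 -0.3446  0.2721] 0.0022
[ 0.02171681 -0.02370605  0.00844633] 0.03324059212137365 -47.50760636225734 14.720068471407975
[0.03213802 0.03021649 0.00027972] 43.234922626257436 0.0441131153387953
0 [17.06634643 16.08084034] 0.9422544190341803 ((298.4607238769531, 115.96113586425781), (15.38585376739502, 17.69929313659668), 57.595333099365234)
5 [17.09298768 15.37216242] 0.89932565986914 ((298.4638366699219, 115.95468139648438), (14.712905883789062, 17.667348861694336), 62.843746185302734)
10 [17.11867132 14.54688602] 0.8497672363513323 ((298.4672546386719, 115.95088958740234), (13.920774459838867, 17.64111328125), 67.01537322998047)
15 [17.16003695 13.61126704] 0.7931956721125998 ((298.4708251953125, 115.94985961914062), (13.016571998596191, 17.619613647460938), 70.37621307373047)
20 [17.2014266  12.57240568] 0.7308931968928506 ((298.4744873046875, 115.95162963867188), (12.00832462310791, 17.601802825927734), 73.13919067382812)
25 [17.24012076 11.43910091] 0.6635162868645247 ((298.47808837890625, 115.9561538696289), (10.904655456542969, 17.5867977142334), 75.46168518066406)
30 [17.27677238 10.22104707] 0.5916062817215453 ((298.4815673828125, 115.9632797241211), (9.714702606201172, 17.57392120361328), 77.45735168457031)
```

Emit:
arm_command(deltas=[{"x": 22,"y": 34},{"x": 22,"y": 34},{"x": 22,"y": 34},{"x": 22,"y": 34},{"x": 22,"y": 34},{"x": 22,"y": 34},{"x": 22,"y": 34},{"x": 22,"y": 34},{"x": 22,"y": 34}])

```text
invalid input
```

```bash
cat > st.py <<'E'
from rig import arm;import numpy as np
s=arm.sense();R=s["eef_rot"]
print("t",round(s["t"],2),"pos",s["position"].round(4),"yaw",np.degrees(np.arctan2(R[1,0],R[0,0])).round(2),"z",R[:,2].round(4),"q",s["q"].round(1),"F",s["ft_force"].round(1),"M",s["wrist_torque"].round(2),"op",round(s["opening"],4))
E
python3 st.py
```

```text
t 0.2 pos [ 0.1525 -0.6574  0.404 ] yaw 13.06 z [-3.0e-04  1.2e-03 -1.0e+00] q [75.3 26.9 -2.8 87.8  1.4 65.4 -4.7] F [-0.7  0.3 -0.4] M [-0.03 -0.02 -0.  ] op 0.0854
```

Emit:
arm_command(deltas=[{"x": 22,"y": 34,"z": 0,"turn": 0,"claw": 1},{"x": 22,"y": 34,"z": 0,"turn": 0,"claw": 1},{"x": 22,"y": 34,"z": 0,"turn": 0,"claw": 1},{"x": 22,"y": 34,"z": 0,"turn": 0,"claw": 1},{"x": 22,"y": 34,"z": 0,"turn": 0,"claw": 1},{"x": 22,"y": 34,"z": 0,"turn": 0,"claw": 1},{"x": 22,"y": 34,"z": 0,"turn": 0,"claw": 1},{"x": 22,"y": 34,"z": 0,"turn": 0,"claw": 1},{"x": 22,"y": 34,"z": 0,"turn": 0,"claw": 1}])

```text
t: 0.95
position: [0.3448, -0.3468, 0.4009]
eef_rot: [[0.979, 0.205, -0.006], [0.205, -0.979, -0.002], [-0.007, 0.001, -1.0]]
ft_force: [-0.1, -0.7, -0.4]
opening: 0.0855
```

```bash
python3 st.py
```

```text
t 0.95 pos [ 0.3448 -0.3468  0.4009] yaw 11.83 z [-0.0064 -0.0021 -1.    ] q [ 51.   10.3 -12.3 112.1   3.   58.  -40.9] F [-0.1 -0.7 -0.4] M [-0.   -0.06 -0.05] op 0.0855
```

Emit:
arm_command(deltas=[{"x": 8,"y": 38,"z": 0,"turn": 0,"claw": 1},{"x": 8,"y": 38,"z": 0,"turn": 0,"claw": 1},{"x": 8,"y": 38,"z": 0,"turn": 0,"claw": 1},{"x": 8,"y": 38,"z": 0,"turn": 0,"claw": 1},{"x": 8,"y": 38,"z": 0,"turn": 0,"claw": 1},{"x": 8,"y": 38,"z": 0,"turn": 0,"claw": 1},{"x": 8,"y": 38,"z": 0,"turn": 0,"claw": 1},{"x": 8,"y": 38,"z": 0,"turn": 0,"claw": 1},{"x": 8,"y": 38,"z": 0,"turn": 0,"claw": 1},{"x": 8,"y": 38,"z": 0,"turn": 0,"claw": 1}])

```text
t: 1.78
position: [0.4263, 0.0532, 0.4028]
eef_rot: [[0.979, 0.206, 0.001], [0.206, -0.979, -0.007], [-0.001, 0.007, -1.0]]
ft_force: [1.2, -0.3, 0.1]
opening: 0.0857
```

```bash
python3 - <<'E'
from h import *
s=load("scene");t=load("top")
cv2.imwrite("pics/e1.png",s["pixels"][:,:,::-1])
cv2.imwrite("pics/e2.png",t["pixels"][:,:,::-1])
E
python3 st.py
```

```text
t 1.88 pos [0.4268 0.0576 0.4033] yaw 12.57 z [ 0.0024 -0.0033 -1.    ] q [ 19.9   6.2 -35.3 117.6   4.5  57.3 -95.1] F [-0.2 -0.4 -0.5] M [-0.02  0.04  0.06] op 0.0856
```

View pics/e1.png

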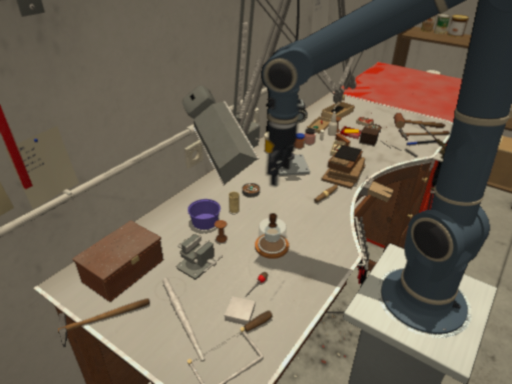

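View pics/e2.png

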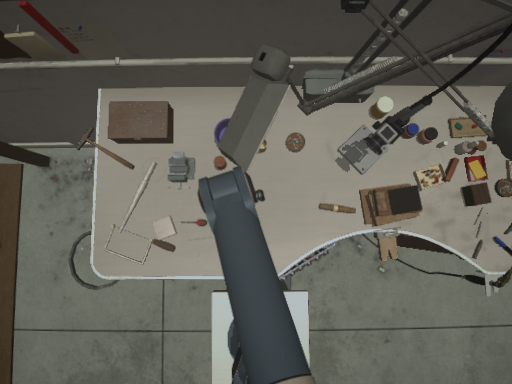

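```bash
python3 - <<'E'
from h import *
s=dict(np.load("scene.npz"));t=dict(np.load("top.npz"))
print(onz(t,[(236.9,204.6)],.124),onz(s,[(272.5,215.3)],.124))
X=[.4268,.0576,.2303]
print(proj(s,[X, [.4268,.0576,.4033]]),proj(t,[X]))
for p in([.430,.066],[.431,.064],[.433,.066]):
    print(p,proj(s,[[*p,.124],[*p,.012]]),proj(t,[[*p,.124],[*p,.012]]))
crop(s,(277,165),60,60,10,"pics/f1.png",proj(s,[X]))
E
```

```text
[[0.42997234 0.06638344 0.124     ]] [[0.42749789 0.07209546 0.124     ]]
[[276.97101639 181.83822907]
 [279.72472377 123.37888791]] [[237.89705844 203.54408589]]
[0.43, 0.066] [[272.95217157 213.88949056]
 [271.71033698 243.27596941]] [[237.02693648 204.58965404]
 [238.9350598  206.47006942]]
[0.431, 0.064] [[273.04707113 213.40636077]
 [271.80206188 242.77505691]] [[237.68798543 204.25229741]
 [239.53261496 206.16487282]]
[0.433, 0.066] [[272.07078292 213.50237284]
 [270.87602324 242.87583054]] [[237.0234956  203.59633168]
 [238.93138631 205.57139826]]
```

View pics/f1.png

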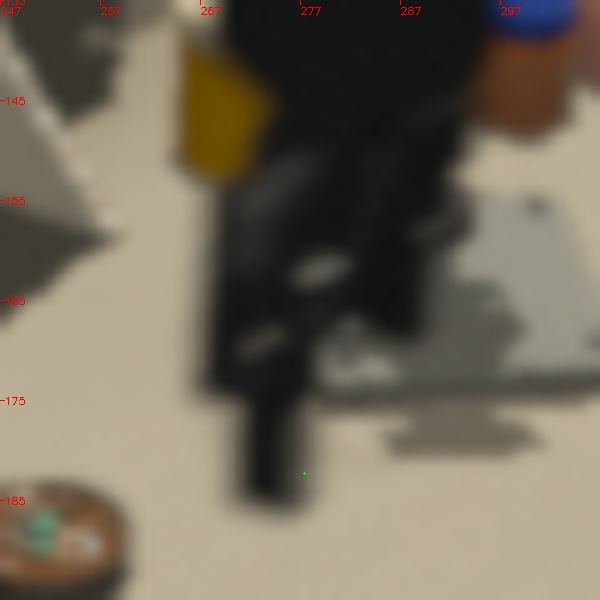

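Emit:
arm_command(deltas=[{"x": 1.6,"y": 4.2,"z": -15,"turn": 0,"claw": 1},{"x": 1.6,"y": 4.2,"z": -25,"turn": 0,"claw": 1},{"x": 0,"y": 0,"z": -25,"turn": 0,"claw": 1},{"x": 0,"y": 0,"z": -25,"turn": 0,"claw": 1},{"x": 0,"y": 0,"z": -15,"turn": 0,"claw": 1},{"x": 0,"y": 0,"z": 0,"turn": 0,"claw": 1}])

```text
t: 2.38
position: [0.4303, 0.0663, 0.2961]
eef_rot: [[0.975, 0.221, 0.009], [0.222, -0.975, -0.005], [0.007, 0.006, -1.0]]
ft_force: [-0.6, -0.1, -0.2]
opening: 0.0853
```

```bash
python3 - <<'E'
from h import *
s=load("scene")
crop(s,(275,190),70,80,8,"pics/g1.png")
E
python3 st.py
```

```text
t 2.43 pos [0.4306 0.0664 0.2972] yaw 12.78 z [ 0.0102 -0.0046 -0.9999] q [  15.    15.8  -33.8  124.    13.5   43.1 -104.9] F [ 0.1 -0.8  0.4] M [0.01 0.05 0.  ] op 0.0852
```

View pics/g1.png

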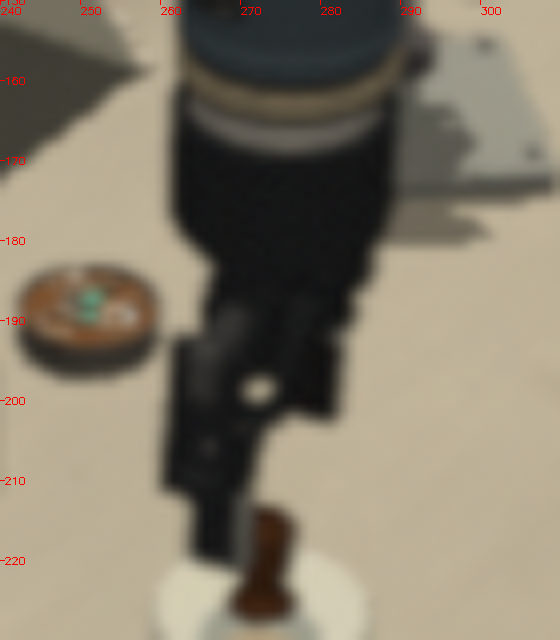

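Emit:
arm_command(deltas=[{"x": 0,"y": 0,"z": -14,"turn": 0,"claw": 1},{"x": 0,"y": 0,"z": -12,"turn": 0,"claw": 1},{"x": 0,"y": 0,"z": -5,"turn": 0,"claw": 1},{"x": 0,"y": 0,"z": 0,"turn": 0,"claw": 1}])

```text
t: 2.77
position: [0.4327, 0.0652, 0.2691]
eef_rot: [[0.976, 0.218, 0.017], [0.218, -0.976, -0.005], [0.016, 0.009, -1.0]]
ft_force: [0.3, 1.3, -0.7]
opening: 0.0856
```

```bash
python3 - <<'E'
from h import *
s=load("scene")
crop(s,(275,200),70,80,8,"pics/g2.png")
t=load("top");crop(t,(238,200),60,60,8,"pics/g3.png")
E
python3 st.py
```

```text
t 2.87 pos [0.433  0.0654 0.2698] yaw 12.61 z [ 0.019  -0.005  -0.9998] q [  13.4   18.5  -32.3  125.3   16.6   39.1 -107.8] F [ 0.7 -0.1  0.1] M [-0.    0.06  0.05] op 0.0853
```

View pics/g2.png

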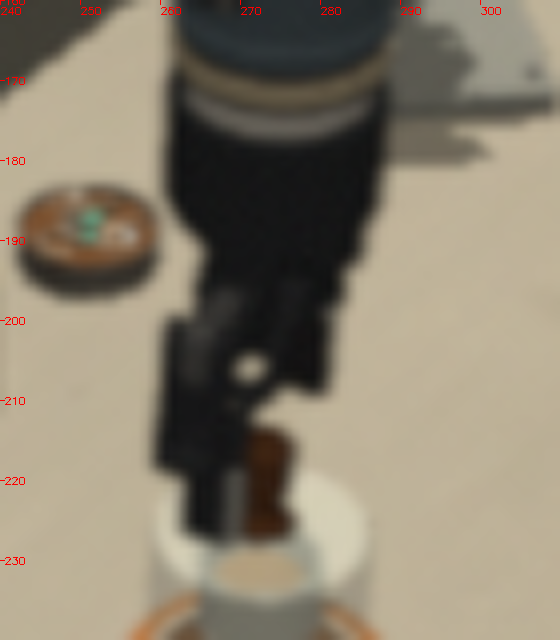

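Emit:
arm_command(deltas=[{"x": -3,"y": 1,"z": -2,"turn": 0,"claw": 1},{"x": -3,"y": 0,"z": -2,"turn": 0,"claw": 1},{"x": 0,"y": 0,"z": 0,"turn": 0,"claw": 1}])

```text
t: 3.12
position: [0.4274, 0.0665, 0.2678]
eef_rot: [[0.976, 0.217, 0.024], [0.218, -0.976, -0.005], [0.022, 0.01, -1.0]]
ft_force: [-0.4, -0.4, -0.3]
opening: 0.0854
```

```bash
python3 st.py
```

```text
t 3.12 pos [0.4274 0.0665 0.2678] yaw 12.57 z [ 0.0236 -0.0049 -0.9997] q [  13.2   18.2  -32.3  126.1   16.8   38.3 -108.4] F [-0.4 -0.4 -0.3] M [-0.02  0.03  0.  ] op 0.0854
```

View pics/g3.png

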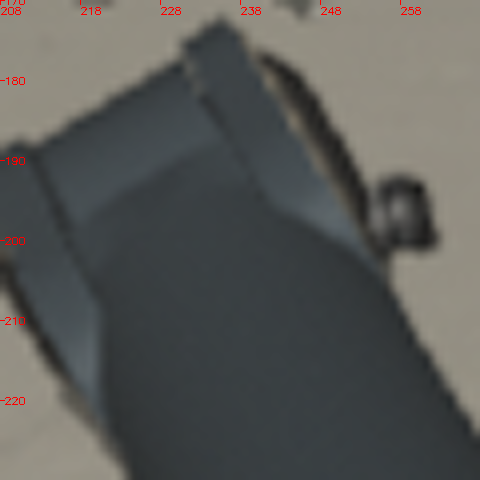

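Emit:
arm_command(deltas=[{"x": 0,"y": 0,"z": 0,"turn": 0,"claw": 0},{"x": 0,"y": 0,"z": 0,"turn": 0,"claw": 0},{"x": 0,"y": 0,"z": 0,"turn": 0,"claw": 0},{"x": 0,"y": 0,"z": 0,"turn": 0,"claw": 0},{"x": 0,"y": 0,"z": 0,"turn": 0,"claw": 0},{"x": 0,"y": 0,"z": 0,"turn": 0,"claw": 0}])

```text
t: 3.62
position: [0.4273, 0.0667, 0.2687]
eef_rot: [[0.976, 0.218, 0.025], [0.218, -0.976, -0.005], [0.024, 0.01, -1.0]]
ft_force: [-0.6, 0.0, -0.3]
opening: 0.0207
```

```bash
python3 st.py
```

```text
t 3.62 pos [0.4273 0.0667 0.2687] yaw 12.6 z [ 0.0254 -0.0051 -0.9997] q [  13.2   18.1  -32.4  126.1   16.8   38.3 -108.4] F [-0.6  0.  -0.3] M [-0.05  0.03 -0.04] op 0.0207
```

Emit:
arm_command(deltas=[{"x": 0,"y": 0,"z": 0,"turn": 0,"claw": 0},{"x": 0,"y": 0,"z": 0,"turn": 0,"claw": 0}])

```text
t: 3.78
position: [0.4274, 0.0668, 0.2687]
eef_rot: [[0.976, 0.218, 0.025], [0.218, -0.976, -0.005], [0.023, 0.011, -1.0]]
ft_force: [0.3, 0.3, 0.2]
opening: 0.0212
```

```bash
python3 st.py;python3 - <<'E'
from h import *
s=load("scene")
crop(s,(275,215),60,60,10,"pics/g4.png")
E
```

```text
t 3.78 pos [0.4274 0.0668 0.2687] yaw 12.61 z [ 0.0252 -0.0051 -0.9997] q [  13.2   18.1  -32.4  126.1   16.8   38.3 -108.4] F [0.3 0.3 0.2] M [-0.02  0.06  0.01] op 0.0212
```

View pics/g4.png

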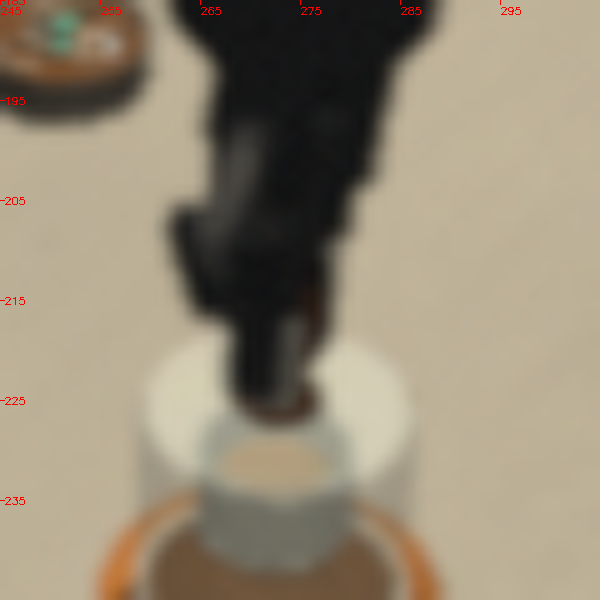

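Emit:
arm_command(deltas=[{"x": 0,"y": 0,"z": 5,"turn": 0,"claw": 0},{"x": 0,"y": 0,"z": 10,"turn": 0,"claw": 0},{"x": 0,"y": 0,"z": 12,"turn": 0,"claw": 0},{"x": 0,"y": 0,"z": 12,"turn": 0,"claw": 0},{"x": 0,"y": 0,"z": 0,"turn": 0,"claw": 0}])

```text
t: 4.25
position: [0.4265, 0.0667, 0.31]
eef_rot: [[0.976, 0.219, 0.022], [0.219, -0.976, -0.005], [0.02, 0.01, -1.0]]
ft_force: [0.2, 0.1, -1.8]
opening: 0.0209
```

```bash
python3 st.py;python3 - <<'E'
from h import *
s=load("scene")
crop(s,(275,215),60,60,10,"pics/g5.png")
E
```

```text
t 4.25 pos [0.4265 0.0667 0.31  ] yaw 12.64 z [ 0.0216 -0.0049 -0.9998] q [  15.7   14.1  -34.5  124.    12.4   43.9 -104.1] F [ 0.2  0.1 -1.8] M [-0.01 -0.02 -0.03] op 0.0209
```

View pics/g5.png

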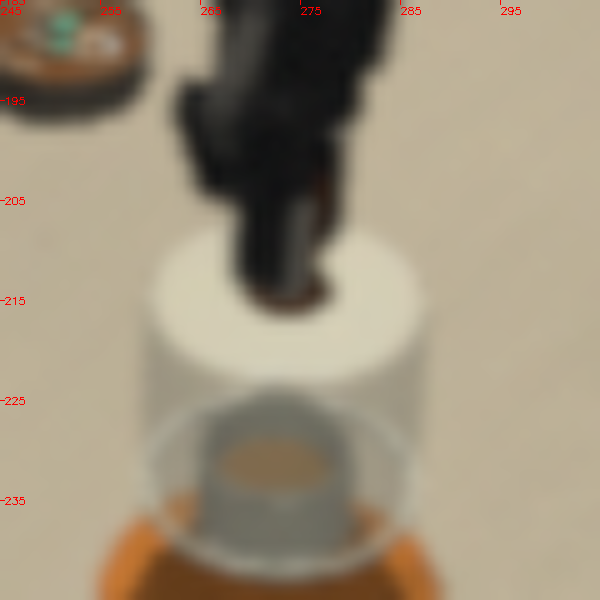

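Emit:
arm_command(deltas=[{"x": 0,"y": 0,"z": 12,"turn": 0,"claw": 0},{"x": 0,"y": 0,"z": 14,"turn": 0,"claw": 0},{"x": 0,"y": 0,"z": 14,"turn": 0,"claw": 0},{"x": 0,"y": 0,"z": 12,"turn": 0,"claw": 0},{"x": 0,"y": 0,"z": 0,"turn": 0,"claw": 0},{"x": 0,"y": 0,"z": 0,"turn": 0,"claw": 0}])

```text
t: 4.8
position: [0.4241, 0.0656, 0.3608]
eef_rot: [[0.976, 0.218, 0.015], [0.218, -0.976, -0.006], [0.013, 0.009, -1.0]]
ft_force: [-0.1, -1.1, -2.6]
opening: 0.0208
```

```bash
python3 st.py;python3 - <<'E'
from h import *
s=load("scene");t=load("top")
crop(s,(275,215),60,60,10,"pics/g6.png")
crop(t,(310,200),130,90,6,"pics/g7.png")
# bench clear? clamp ends etc
print(onz(t,[(319,207),(355,210)],.02))
E
```

```text
t 4.8 pos [0.4241 0.0656 0.3608] yaw 12.61 z [ 0.0145 -0.0063 -0.9999] q [ 18.1   9.3 -35.7 121.    7.8  51.  -99.5] F [-0.1 -1.1 -2.6] M [ 0.01  0.04 -0.01] op 0.0208
[[ 0.42519796 -0.19993005  0.02      ]
 [ 0.41394705 -0.31948495  0.02      ]]
```

View pics/g6.png

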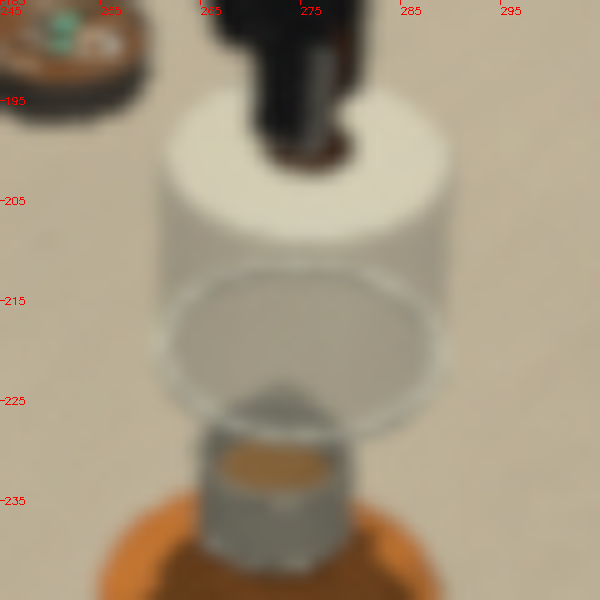

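View pics/g7.png

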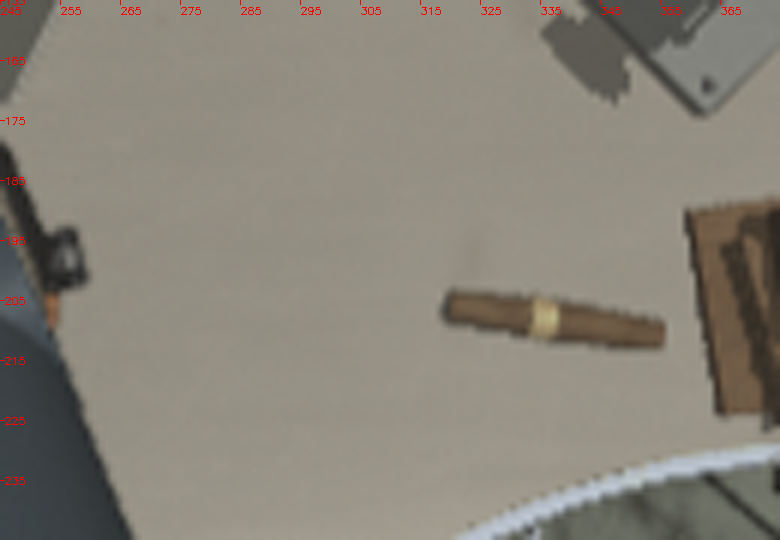

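Emit:
arm_command(deltas=[{"x": 1,"y": -15,"z": 0,"turn": 0,"claw": 0},{"x": 1,"y": -25,"z": 0,"turn": 0,"claw": 0},{"x": 1,"y": -25,"z": 0,"turn": 0,"claw": 0},{"x": 1,"y": -25,"z": 0,"turn": 0,"claw": 0},{"x": 1,"y": -25,"z": 0,"turn": 0,"claw": 0},{"x": 1,"y": -20,"z": 0,"turn": 0,"claw": 0},{"x": 0,"y": -12,"z": 0,"turn": 0,"claw": 0},{"x": 0,"y": 0,"z": 0,"turn": 0,"claw": 0}])

```text
t: 5.57
position: [0.4271, -0.0864, 0.3527]
eef_rot: [[0.974, 0.225, 0.0], [0.225, -0.974, -0.002], [-0.0, 0.002, -1.0]]
ft_force: [-0.0, -0.5, -1.4]
opening: 0.021
```

```bash
python3 st.py
```

```text
t 5.57 pos [ 0.4271 -0.0864  0.3527] yaw 13.03 z [ 4.0e-04 -2.1e-03 -1.0e+00] q [ 32.   10.  -28.9 120.9   6.4  50.5 -77.5] F [-0.  -0.5 -1.4] M [0.02 0.01 0.03] op 0.021
```

Emit:
arm_command(deltas=[{"x": 0,"y": 0,"z": -12,"turn": 0,"claw": 0},{"x": 0,"y": 0,"z": -20,"turn": 0,"claw": 0},{"x": 0,"y": 0,"z": -20,"turn": 0,"claw": 0},{"x": 0,"y": 0,"z": -18,"turn": 0,"claw": 0},{"x": 0,"y": 0,"z": -12,"turn": 0,"claw": 0},{"x": 0,"y": 0,"z": 0,"turn": 0,"claw": 0}])

```text
t: 6.07
position: [0.4262, -0.083, 0.2647]
eef_rot: [[0.974, 0.226, -0.003], [0.226, -0.974, 0.002], [-0.002, -0.002, -1.0]]
ft_force: [-0.1, -0.0, -1.5]
opening: 0.0212
```

```bash
python3 st.py
```

```text
t 6.07 pos [ 0.4262 -0.083   0.2647] yaw 13.09 z [-0.0028  0.0016 -1.    ] q [ 28.6  18.1 -27.  125.9  12.9  38.7 -84.3] F [-0.1 -0.  -1.5] M [-0.05  0.06 -0.01] op 0.0212
```

Emit:
arm_command(deltas=[{"x": 0,"y": 0,"z": -4,"turn": 0,"claw": 0},{"x": 0,"y": 0,"z": -2,"turn": 0,"claw": 0},{"x": 0,"y": 0,"z": 0,"turn": 0,"claw": 0}])

```text
t: 6.32
position: [0.4263, -0.081, 0.258]
eef_rot: [[0.973, 0.23, -0.005], [0.23, -0.973, 0.003], [-0.004, -0.004, -1.0]]
ft_force: [0.3, -0.3, -1.4]
opening: 0.0212
```

```bash
python3 st.py;python3 - <<'E'
from h import *
s=load("scene")
print(proj(s,[[.427,-.083,0]]))
crop(s,proj(s,[[.427,-.083,.05]])[0],60,60,10,"pics/g8.png")
E
```

```text
t 6.32 pos [ 0.4263 -0.081   0.258 ] yaw 13.27 z [-0.0046  0.0029 -1.    ] q [ 28.1  18.8 -26.8 126.2  13.4  37.9 -84.9] F [ 0.3 -0.3 -1.4] M [ 0.02  0.04 -0.01] op 0.0212
[[297.79491456 221.12606588]]
```

View pics/g8.png

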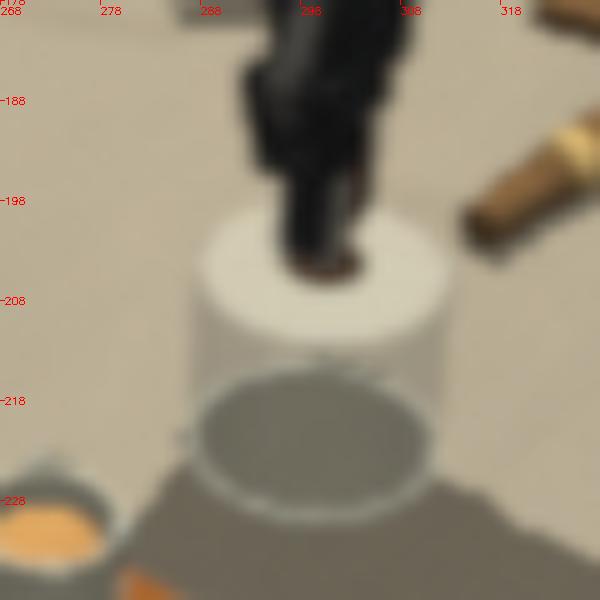

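Nearly on the bench, no contact yet; creep down.

Emit:
arm_command(deltas=[{"x": 0,"y": 0,"z": -1,"turn": 0,"claw": 0},{"x": 0,"y": 0,"z": -1,"turn": 0,"claw": 0},{"x": 0,"y": 0,"z": 0,"turn": 0,"claw": 0}])

```text
t: 6.62
position: [0.4271, -0.0806, 0.2582]
eef_rot: [[0.973, 0.229, -0.001], [0.229, -0.973, 0.002], [-0.0, -0.002, -1.0]]
ft_force: [0.1, -0.1, -1.5]
opening: 0.0213
```

```bash
python3 st.py
```

```text
t 6.62 pos [ 0.4271 -0.0806  0.2582] yaw 13.25 z [-6.0e-04  1.8e-03 -1.0e+00] q [ 28.   18.8 -26.8 126.2  13.5  37.7 -85. ] F [ 0.1 -0.1 -1.5] M [-0.03 -0.01  0.01] op 0.0213
```

Emit:
arm_command(deltas=[{"x": 0,"y": 0,"z": -3,"turn": 0,"claw": 0},{"x": 0,"y": 0,"z": 0,"turn": 0,"claw": 0}])

```text
t: 6.78
position: [0.4278, -0.08, 0.2579]
eef_rot: [[0.973, 0.229, 0.001], [0.229, -0.973, 0.0], [0.001, 0.0, -1.0]]
ft_force: [-0.6, -0.6, -1.9]
opening: 0.0211
```

```bash
python3 st.py
```

```text
t 6.78 pos [ 0.4278 -0.08    0.2579] yaw 13.23 z [ 1.1e-03  2.0e-04 -1.0e+00] q [ 27.8  18.9 -26.7 126.1  13.7  37.6 -85.3] F [-0.6 -0.6 -1.9] M [ 0.02  0.03 -0.01] op 0.0211
```

Emit:
arm_command(deltas=[{"x": 0,"y": 0,"z": -3,"turn": 0,"claw": 0},{"x": 0,"y": 0,"z": -3,"turn": 0,"claw": 0}])

```text
t: 6.95
position: [0.4286, -0.079, 0.2568]
eef_rot: [[0.974, 0.228, 0.001], [0.228, -0.974, -0.003], [-0.0, 0.003, -1.0]]
ft_force: [-14.7, 3.0, 50.0]
opening: 0.0212
```

```bash
python3 st.py
```

```text
t 6.95 pos [ 0.4286 -0.079   0.2568] yaw 13.2 z [ 6.0e-04 -3.2e-03 -1.0e+00] q [ 27.5  19.  -26.5 126.1  14.1  37.6 -85.9] F [-14.7   3.   50. ] M [0.43 3.17 0.03] op 0.0212
```

Emit:
arm_command(deltas=[{"x": 0,"y": 0,"z": 0,"turn": 0,"claw": 0},{"x": 0,"y": 0,"z": 0,"turn": 0,"claw": 0}])

```text
t: 7.12
position: [0.4294, -0.0787, 0.2589]
eef_rot: [[0.974, 0.229, 0.005], [0.229, -0.974, -0.005], [0.004, 0.006, -1.0]]
ft_force: [0.5, -0.3, -1.1]
opening: 0.0211
```

```bash
python3 st.py
```

```text
t 7.12 pos [ 0.4294 -0.0787  0.2589] yaw 13.21 z [ 0.0048 -0.0051 -1.    ] q [ 27.4  18.8 -26.5 126.   14.1  37.6 -85.9] F [ 0.5 -0.3 -1.1] M [ 0.02  0.   -0.  ] op 0.0211
```

Emit:
arm_command(deltas=[{"x": 0,"y": 0,"z": -2,"turn": 0,"claw": 0},{"x": 0,"y": 0,"z": -1,"turn": 0,"claw": 0.6},{"x": 0,"y": 0,"z": 0,"turn": 0,"claw": 1},{"x": 0,"y": 0,"z": 0,"turn": 0,"claw": 1},{"x": 0,"y": 0,"z": 0,"turn": 0,"claw": 1},{"x": 0,"y": 0,"z": 0,"turn": 0,"claw": 1}])

```text
t: 7.62
position: [0.4295, -0.0793, 0.2545]
eef_rot: [[0.974, 0.228, 0.005], [0.228, -0.974, -0.004], [0.004, 0.006, -1.0]]
ft_force: [0.2, 0.1, -0.7]
opening: 0.08
```

```bash
python3 st.py;python3 - <<'E'
from h import *
s=load("scene")
crop(s,proj(s,[[.427,-.083,.05]])[0],60,60,10,"pics/g9.png")
E
```

```text
t 7.62 pos [ 0.4295 -0.0793  0.2545] yaw 13.15 z [ 0.0052 -0.0044 -1.    ] q [ 27.2  19.2 -26.3 126.2  14.5  37.  -86.2] F [ 0.2  0.1 -0.7] M [ 0.05  0.02 -0.03] op 0.08
```

View pics/g9.png

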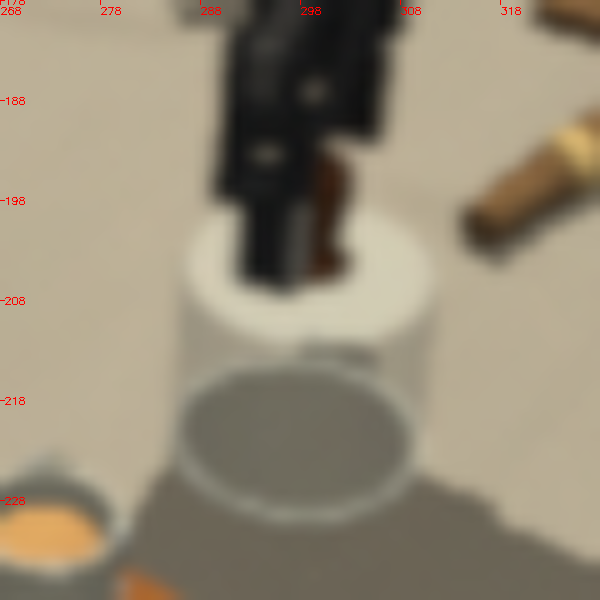

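Emit:
arm_command(deltas=[{"x": 0,"y": 0,"z": 10,"turn": 0,"claw": 1},{"x": 0,"y": 0,"z": 20,"turn": 0,"claw": 1},{"x": 0,"y": 0,"z": 30,"turn": 0,"claw": 1},{"x": 0,"y": 0,"z": 35,"turn": 0,"claw": 1},{"x": 0,"y": 0,"z": 35,"turn": 0,"claw": 1},{"x": 0,"y": 0,"z": 20,"turn": 0,"claw": 1},{"x": 0,"y": -20,"z": 0,"turn": 0,"claw": 1},{"x": 0,"y": -30,"z": 0,"turn": 0,"claw": 1},{"x": 0,"y": 0,"z": 0,"turn": 0,"claw": 1}])

```text
t: 8.42
position: [0.4274, -0.1276, 0.4182]
eef_rot: [[0.972, 0.235, 0.009], [0.235, -0.972, -0.005], [0.007, 0.007, -1.0]]
ft_force: [0.1, -0.4, -0.6]
opening: 0.0852
```

```bash
python3 st.py;python3 - <<'E'
from h import *
s=load("scene");t=load("top")
crop(s,(285,225),70,50,11,"pics/i1.png")
crop(t,(255,200),70,50,11,"pics/i2.png")
E
```

```text
t 8.42 pos [ 0.4274 -0.1276  0.4182] yaw 13.62 z [ 0.0087 -0.0049 -1.    ] q [ 36.7   6.  -27.3 115.2   3.4  58.9 -68.6] F [ 0.1 -0.4 -0.6] M [-0.08  0.07  0.01] op 0.0852
```

View pics/i1.png

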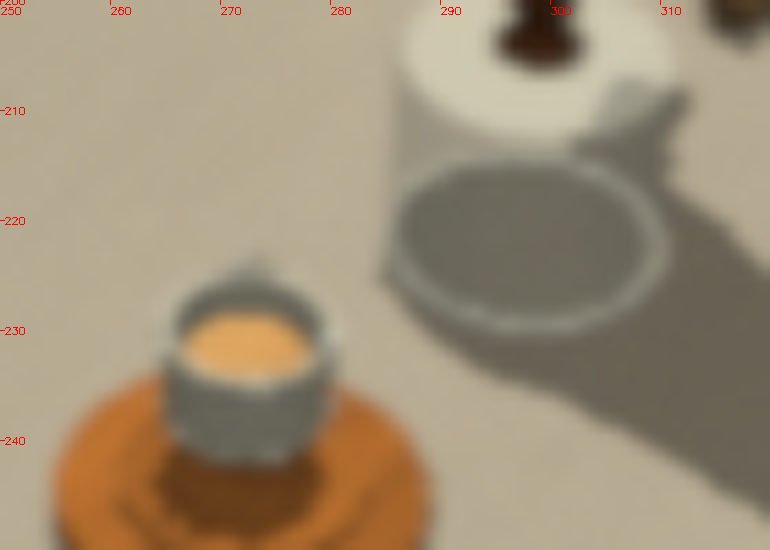

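View pics/i2.png

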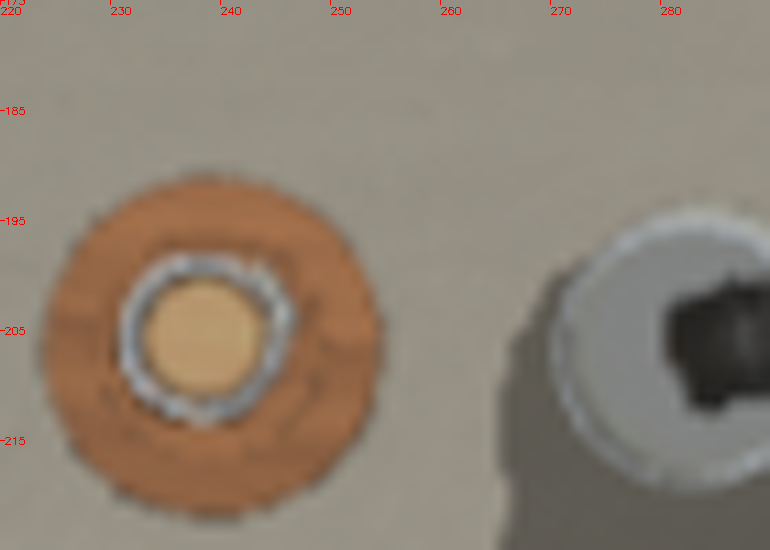

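```bash
python3 - <<'E'
from h import *
s=dict(np.load("scene.npz"));t=dict(np.load("top.npz"))
print("cover",onz(s,[(297,221.6)],.0),"top cover",onz(t,[(281.5,207)],.04))
# ring colours: fit ring position from silver pixels in top
for nm,im,ctr in(("s",s,(272,232)),("t",t,(238,205))):
    tiles=[]
    for yaw in(None,-45,-52,-60,-68,-75):
        a=np.linspace(0,2*np.pi,80);c=np.array([.4305,.066,.040])
        pts=np.zeros((0,2))
        if yaw is not None:
            P=[]
            for z in(.0,.028):P.append(c+np.c_[.023*np.cos(a),.023*np.sin(a),0*a+z])
            y=np.radians(yaw);ex=np.array([np.cos(y),np.sin(y),0]);ey=np.array([-np.sin(y),np.cos(y),0]);ez=np.array([0,0,1.])
            for r in(.0225,.0265):P.append(c+r*ex+.014*ez+.011*np.cos(a)[:,None]*ey+.016*np.sin(a)[:,None]*ez)
            pts=proj(im,np.vstack(P))
        crop(im,ctr,26,26,14,"/tmp/c.png",pts);tiles.append(cv2.imread("/tmp/c.png"))
    cv2.imwrite(f"pics/j{nm}.png",cv2.resize(np.vstack([np.hstack(tiles[:3]),np.hstack(tiles[3:])]),(800,533)))
E
```

```text
cover [[ 0.42784849 -0.07939754  0.        ]] top cover [[ 0.42550692 -0.07406302  0.04      ]]
```

View pics/js.png

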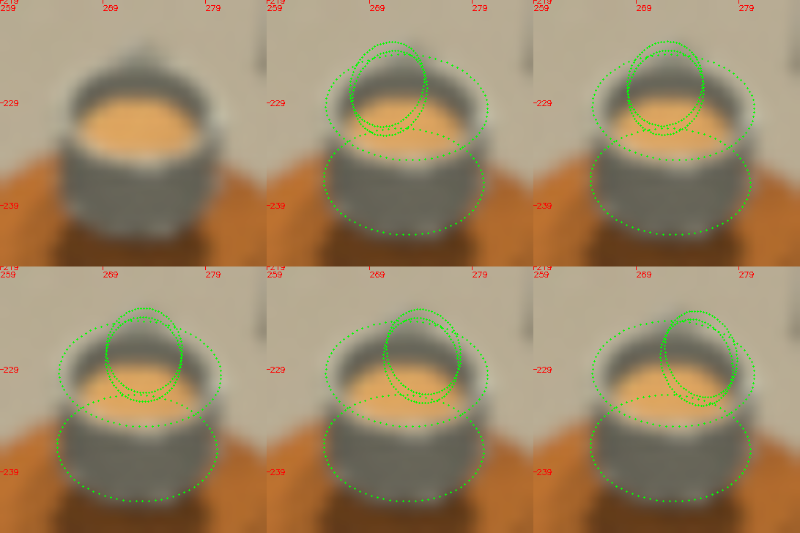

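View pics/jt.png

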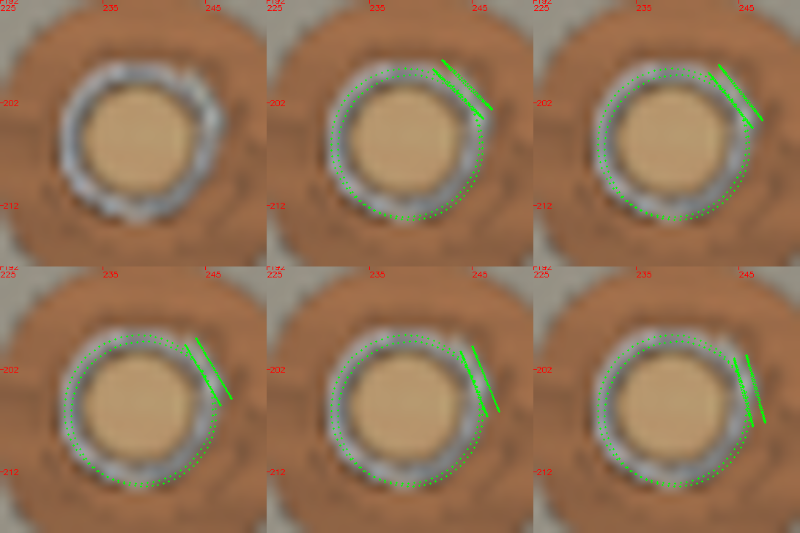

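Emit:
arm_command(deltas=[{"x": 0,"y": 13,"z": 0,"turn": 0.124,"claw": 1},{"x": 0,"y": 13,"z": 0,"turn": 0.124,"claw": 1},{"x": 0,"y": 13,"z": 0,"turn": 0.124,"claw": 1},{"x": 0,"y": 13,"z": 0,"turn": 0.124,"claw": 1},{"x": 0,"y": 13,"z": 0,"turn": 0.124,"claw": 1},{"x": 0,"y": 13,"z": 0,"turn": 0.124,"claw": 1},{"x": 0,"y": 13,"z": 0,"turn": 0.124,"claw": 1},{"x": 0,"y": 13,"z": 0,"turn": 0.124,"claw": 1},{"x": 0,"y": 13,"z": 0,"turn": 0.124,"claw": 1},{"x": 0,"y": 13,"z": 0,"turn": 0.124,"claw": 1}])

```text
t: 9.35
position: [0.4233, 0.0199, 0.4168]
eef_rot: [[0.074, 0.997, -0.003], [0.997, -0.074, 0.006], [0.005, -0.004, -1.0]]
ft_force: [0.1, -0.8, -0.2]
opening: 0.0854
```

```bash
python3 st.py
```

```text
t 9.35 pos [0.4233 0.0199 0.4168] yaw 85.77 z [-0.0035  0.0057 -1.    ] q [ 30.5   5.1 -40.5 117.1   3.4  59.3 -15.9] F [ 0.1 -0.8 -0.2] M [ 0.04 -0.05  0.01] op 0.0854
```

Emit:
arm_command(deltas=[{"x": 2,"y": 10,"z": 0,"turn": 0.12,"claw": 1},{"x": 2,"y": 10,"z": 0,"turn": 0.12,"claw": 1},{"x": 2,"y": 10,"z": -10,"turn": 0.12,"claw": 1},{"x": 2,"y": 8,"z": -25,"turn": 0.12,"claw": 1},{"x": 1,"y": 4,"z": -25,"turn": 0.09,"claw": 1},{"x": 0,"y": 0,"z": -25,"turn": 0,"claw": 1},{"x": 0,"y": 0,"z": 0,"turn": 0,"claw": 1}])

```text
t: 9.93
position: [0.4282, 0.0755, 0.3312]
eef_rot: [[-0.51, 0.86, -0.004], [0.86, 0.51, 0.006], [0.007, -0.001, -1.0]]
ft_force: [-2.1, -0.4, -0.3]
opening: 0.0853
```

```bash
python3 st.py
```

```text
t 9.93 pos [0.4282 0.0755 0.3312] yaw 120.64 z [-0.0041  0.0057 -1.    ] q [ 24.3  14.6 -45.2 121.6  13.2  48.9   1.9] F [-2.1 -0.4 -0.3] M [-0.03 -0.01 -0.02] op 0.0853
```

Emit:
arm_command(deltas=[{"x": 2,"y": -5,"z": -15,"turn": 0,"claw": 1},{"x": 2,"y": -4,"z": -20,"turn": 0,"claw": 1},{"x": 0,"y": 0,"z": -20,"turn": 0,"claw": 1},{"x": 0,"y": 0,"z": -5,"turn": 0,"claw": 1},{"x": 0,"y": 0,"z": 0,"turn": 0,"claw": 1}])

```text
t: 10.35
position: [0.4322, 0.0701, 0.2731]
eef_rot: [[-0.514, 0.858, -0.003], [0.858, 0.514, 0.007], [0.007, 0.001, -1.0]]
ft_force: [0.5, 1.0, -0.2]
opening: 0.0851
```

```bash
python3 st.py;python3 - <<'E'
from h import *
s=load("scene");t=load("top")
crop(s,(275,215),60,60,10,"pics/k1.png")
crop(t,(238,200),60,60,10,"pics/k2.png")
E
```

```text
t 10.35 pos [0.4322 0.0701 0.2731] yaw 120.94 z [-0.0028  0.0066 -1.    ] q [ 20.8  20.4 -41.8 124.5  19.8  41.8  -3.3] F [ 0.5  1.  -0.2] M [-0.    0.02  0.01] op 0.0851
```

View pics/k1.png

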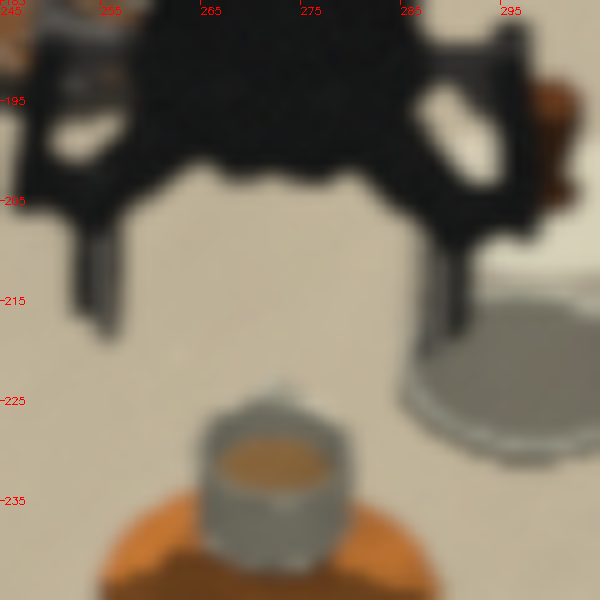

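Emit:
arm_command(deltas=[{"x": 0,"y": -2.5,"z": -12,"turn": 0,"claw": 1},{"x": 0,"y": -2.5,"z": -15,"turn": 0,"claw": 1},{"x": 0,"y": 0,"z": -12,"turn": 0,"claw": 1},{"x": 0,"y": 0,"z": -6,"turn": 0,"claw": 1},{"x": 0,"y": 0,"z": 0,"turn": 0,"claw": 1}])

```text
t: 10.87
position: [0.4347, 0.0652, 0.2312]
eef_rot: [[-0.513, 0.859, 0.012], [0.859, 0.513, 0.006], [-0.001, 0.013, -1.0]]
ft_force: [-0.2, -0.1, -0.0]
opening: 0.0855
```

```bash
python3 st.py;python3 - <<'E'
from h import *
s=load("scene");t=load("top")
crop(s,(275,215),60,60,10,"pics/k3.png")
E
```

```text
t 10.87 pos [0.4347 0.0652 0.2312] yaw 120.84 z [ 0.0115  0.0063 -0.9999] q [ 17.7  24.4 -38.  126.4  25.5  35.9  -7.9] F [-0.2 -0.1 -0. ] M [ 0.01 -0.02 -0.01] op 0.0855
```

View pics/k3.png

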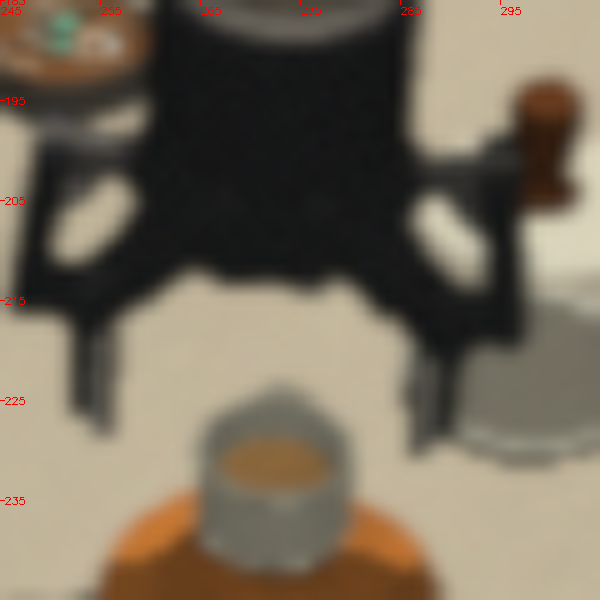

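Emit:
arm_command(deltas=[{"x": -3,"y": 0,"z": -6,"turn": 0,"claw": 1},{"x": -3,"y": 0,"z": -5,"turn": 0,"claw": 1},{"x": 0,"y": 0,"z": 0,"turn": 0,"claw": 1}])

```text
t: 11.22
position: [0.4292, 0.0657, 0.2218]
eef_rot: [[-0.512, 0.859, 0.017], [0.859, 0.512, 0.007], [-0.003, 0.018, -1.0]]
ft_force: [-0.4, -0.1, 0.6]
opening: 0.0852
```

```bash
python3 st.py
```

```text
t 11.22 pos [0.4292 0.0657 0.2218] yaw 120.83 z [ 0.0168  0.0069 -0.9998] q [ 16.7  24.9 -37.1 127.5  26.8  34.1  -9.4] F [-0.4 -0.1  0.6] M [-0.01  0.04  0.01] op 0.0852
```

Emit:
arm_command(deltas=[{"x": 0,"y": 0,"z": 0,"turn": 0,"claw": 0},{"x": 0,"y": 0,"z": 0,"turn": 0,"claw": 0},{"x": 0,"y": 0,"z": 0,"turn": 0,"claw": 0},{"x": 0,"y": 0,"z": 0,"turn": 0,"claw": 0},{"x": 0,"y": 0,"z": 0,"turn": 0,"claw": 0},{"x": 0,"y": 0,"z": 0,"turn": 0,"claw": 0}])

```text
t: 11.72
position: [0.4294, 0.066, 0.2226]
eef_rot: [[-0.513, 0.858, 0.019], [0.859, 0.513, 0.007], [-0.004, 0.019, -1.0]]
ft_force: [0.4, -0.5, -0.7]
opening: 0.0447
```

```bash
python3 st.py;python3 - <<'E'
from h import *
s=load("scene");t=load("top")
crop(s,(275,215),60,60,10,"pics/k4.png")
E
```

```text
t 11.72 pos [0.4294 0.066  0.2226] yaw 120.84 z [ 0.0185  0.0066 -0.9998] q [ 16.7  24.8 -37.2 127.4  26.8  34.1  -9.4] F [ 0.4 -0.5 -0.7] M [-0.05 -0.02 -0.05] op 0.0447
```

View pics/k4.png

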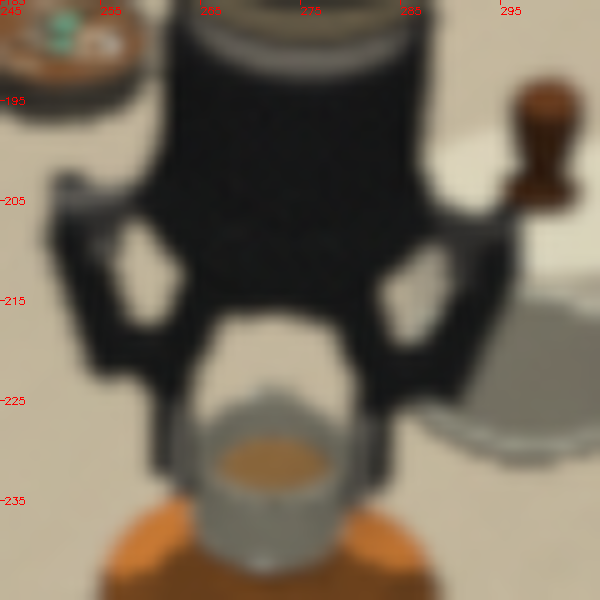

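Emit:
arm_command(deltas=[{"x": 0,"y": 0,"z": 4,"turn": 0,"claw": 0},{"x": 0,"y": 0,"z": 5,"turn": 0,"claw": 0},{"x": 0,"y": 0,"z": 2,"turn": 0,"claw": 0},{"x": 0,"y": 0,"z": 0,"turn": 0,"claw": 0}])

```text
t: 12.15
position: [0.4292, 0.0659, 0.2343]
eef_rot: [[-0.513, 0.858, 0.017], [0.859, 0.513, 0.007], [-0.003, 0.018, -1.0]]
ft_force: [-0.4, 0.2, -1.1]
opening: 0.0446
```

```bash
python3 st.py
```

```text
t 12.15 pos [0.4292 0.0659 0.2343] yaw 120.85 z [ 0.0175  0.0068 -0.9998] q [ 17.9  23.7 -38.4 127.   25.2  35.6  -7.9] F [-0.4  0.2 -1.1] M [-0.04  0.05  0.03] op 0.0446
```

Emit:
arm_command(deltas=[{"x": -1,"y": 1.7,"z": 0,"turn": 0,"claw": 0},{"x": -1,"y": 1.7,"z": 0,"turn": 0,"claw": 0}])

```text
t: 12.32
position: [0.4278, 0.0683, 0.2347]
eef_rot: [[-0.512, 0.859, 0.019], [0.859, 0.512, 0.005], [-0.005, 0.019, -1.0]]
ft_force: [4.3, -6.0, -3.5]
opening: 0.0447
```

```bash
python3 st.py
```

```text
t 12.32 pos [0.4278 0.0683 0.2347] yaw 120.78 z [ 0.0192  0.0051 -0.9998] q [ 17.5  23.5 -38.4 127.1  25.3  35.5  -8.5] F [ 4.3 -6.  -3.5] M [-1.28 -0.88  0.01] op 0.0447
```

Emit:
arm_command(deltas=[{"x": -1.5,"y": 2.6,"z": 0,"turn": 0,"claw": 0},{"x": -1.5,"y": 2.6,"z": 0,"turn": 0,"claw": 0}])

```text
t: 12.48
position: [0.4265, 0.0704, 0.235]
eef_rot: [[-0.51, 0.86, 0.022], [0.86, 0.511, -0.001], [-0.013, 0.019, -1.0]]
ft_force: [6.8, -9.8, -5.0]
opening: 0.0446
```

```bash
python3 st.py
```

```text
t 12.48 pos [0.4265 0.0704 0.235 ] yaw 120.7 z [ 0.0225 -0.0012 -0.9997] q [ 16.9  23.3 -38.1 127.3  25.7  35.5  -9.3] F [ 6.8 -9.8 -5. ] M [-2.28 -1.49 -0.04] op 0.0446
```

Emit:
arm_command(deltas=[{"x": -2,"y": 3.5,"z": 0,"turn": 0,"claw": 0},{"x": -2,"y": 3.5,"z": 0,"turn": 0,"claw": 0}])

```text
t: 12.65
position: [0.4256, 0.072, 0.235]
eef_rot: [[-0.507, 0.862, 0.028], [0.862, 0.507, -0.01], [-0.023, 0.019, -1.0]]
ft_force: [6.9, -10.8, -6.7]
opening: 0.0448
```

```bash
python3 st.py;python3 - <<'E'
from h import *
s=load("scene")
crop(s,(275,215),60,60,10,"pics/k5.png")
E
```

```text
t 12.65 pos [0.4256 0.072  0.235 ] yaw 120.47 z [ 0.0277 -0.0104 -0.9996] q [ 16.   23.1 -37.6 127.4  26.3  35.4 -10.4] F [  6.9 -10.8  -6.7] M [-2.13 -1.7   0.03] op 0.0448
```

View pics/k5.png

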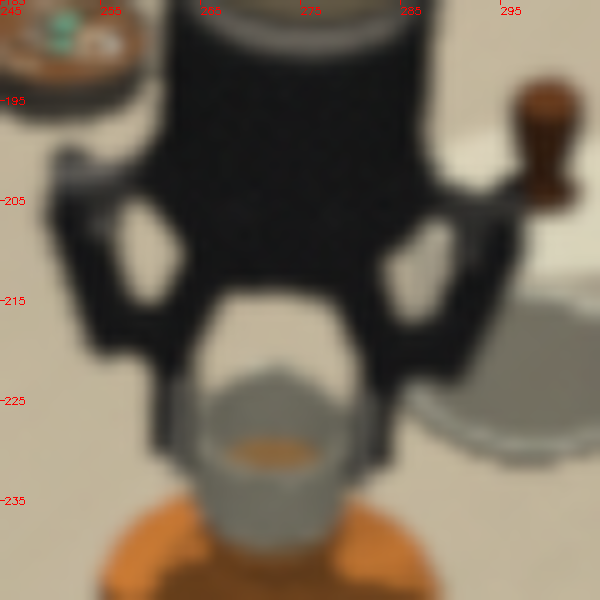

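Emit:
arm_command(deltas=[{"x": -3,"y": 5.2,"z": 0,"turn": 0,"claw": 0},{"x": -3,"y": 5.2,"z": 0,"turn": 0,"claw": 0},{"x": -3,"y": 5.2,"z": 0,"turn": 0,"claw": 0}])

```text
t: 12.95
position: [0.4236, 0.0757, 0.2347]
eef_rot: [[-0.499, 0.866, 0.038], [0.866, 0.5, -0.03], [-0.045, 0.018, -0.999]]
ft_force: [11.0, -13.9, -9.1]
opening: 0.0444
```

```bash
python3 st.py
```

```text
t 12.95 pos [0.4236 0.0757 0.2347] yaw 119.94 z [ 0.0383 -0.03   -0.9988] q [ 14.3  22.7 -36.5 127.8  27.8  35.3 -12.9] F [ 11.  -13.9  -9.1] M [-2.96 -2.33  0.08] op 0.0444
```

Emit:
arm_command(deltas=[{"x": -4,"y": 7,"z": 0,"turn": 0,"claw": 0},{"x": -4,"y": 7,"z": 0,"turn": 0,"claw": 0},{"x": -4,"y": 7,"z": 0,"turn": 0,"claw": 0},{"x": -4,"y": 7,"z": 0,"turn": 0,"claw": 0}])

```text
t: 13.28
position: [0.4202, 0.0822, 0.2346]
eef_rot: [[-0.481, 0.875, 0.055], [0.872, 0.484, -0.066], [-0.085, 0.016, -0.996]]
ft_force: [15.0, -18.1, -12.3]
opening: 0.0443
```

```bash
python3 st.py;python3 - <<'E'
from h import *
s=load("scene")
crop(s,(275,215),60,60,10,"pics/k6.png")
E
```

```text
t 13.28 pos [0.4202 0.0822 0.2346] yaw 118.88 z [ 0.0551 -0.0661 -0.9963] q [ 11.1  22.1 -34.6 128.3  30.2  35.5 -17.5] F [ 15.  -18.1 -12.3] M [-3.71 -3.01  0.09] op 0.0443
```

View pics/k6.png

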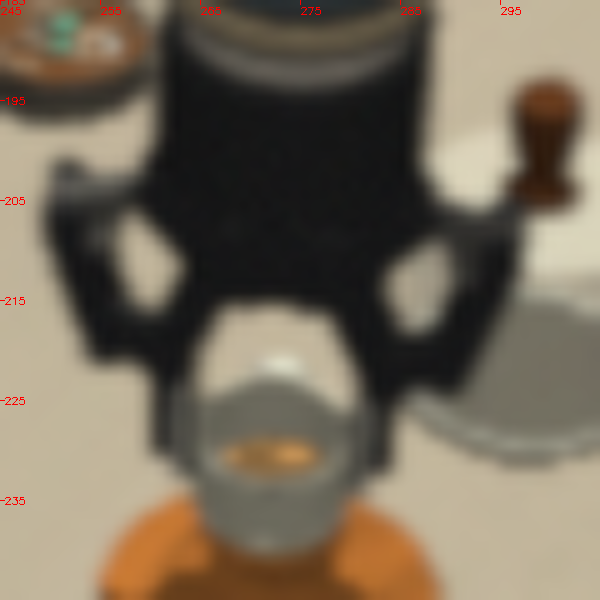

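```bash
cat > ring.py <<'E'
from h import *
from scipy.spatial.transform import Rotation as Ro
P0=np.array([.4294,.0660,.2226]);R0=np.array([[-.513,.858,.0185],[.859,.513,.0066],[-.004,.019,-.9998]])
U,_,V=np.linalg.svd(R0);R0=U@V
ringO=np.array([.4315,.067,.040]);yaw=np.radians(-60)
ringR=Ro.from_euler('z',yaw).as_matrix()
def ringpose(P,R,phi=0,gz=.021):
    # relative
    Rr=R0.T@ringR; Or=R0.T@(ringO-P0)
    Rn=R@Rr; On=P+R@Or
    # extra pitch phi (positive: x axis rises) about ring y through height gz
    G=On+Rn@[0,0,gz]; E=Ro.from_rotvec(-phi*Rn[:,1]).as_matrix()
    return G+E@(On-G),E@Rn
def outline(O,Rm):
    a=np.linspace(0,2*np.pi,70);P=[]
    for z in(0,.028):P.append(np.c_[.023*np.cos(a),.023*np.sin(a),0*a+z])
    P.append(np.c_[.0205*np.cos(a),.0205*np.sin(a),0*a+.028])
    P.append(np.c_[0*a+.0265,.011*np.cos(a),.014+.016*np.sin(a)])
    return O+np.vstack(P)@Rm.T
E
python3 - <<'E'
from ring import *
s=load("scene");a=arm.sense();P,R=a["position"],a["eef_rot"]
tiles=[]
for phi in(None,-4,0,4,8,12):
    pts=[]
    if phi is not None:
        O,Rm=ringpose(P,R,np.radians(phi));pts=proj(s,outline(O,Rm));print(phi,O.round(4),"pitch",np.degrees(np.arcsin(Rm[2,0])).round(1))
    crop(s,(272,230),26,30,14,"/tmp/c.png",pts);tiles.append(cv2.imread("/tmp/c.png"))
cv2.imwrite("pics/l1.png",cv2.resize(np.vstack([np.hstack(tiles[:3]),np.hstack(tiles[3:])]),(780,600)))
E
```

```text
-4 [0.428  0.0714 0.0527] pitch 0.6
0 [0.4287 0.0701 0.0528] pitch 4.6
4 [0.4294 0.0688 0.053 ] pitch 8.6
8 [0.4301 0.0676 0.0532] pitch 12.6
12 [0.4308 0.0663 0.0536] pitch 16.6
```

View pics/l1.png

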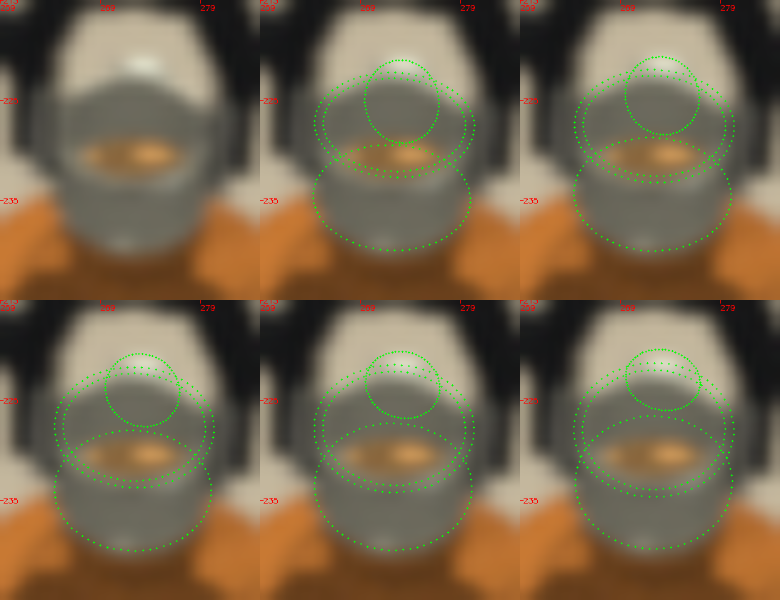

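```bash
python3 - <<'E'
from h import *
from scipy.optimize import least_squares
from scipy.ndimage import map_coordinates
im=cv2.imread("pics/scene0.png");s=dict(np.load("scene.npz"))
g=cv2.cvtColor(im,cv2.COLOR_BGR2GRAY).astype(float)
print(g[108:125,288:310].astype(int))
E
```

```text
[[ 18  32  48  56  57  52  41  32  29  27  27  28  30  31  34  34  48  83
  116 132 140 143]
 [ 22  36  50  55  52  40  28  24  28  31  31  37  40  35  35  33  49  87
  121 139 145 146]
 [ 45  41  50  51  42  30  25  30  42  50  46  51  56  52  56  48  44  69
  107 136 145 148]
 [ 71  58  52  45  31  27  38  48  54  60  52  52  55  56  66  62  58  59
   90 127 145 149]
 [ 83  71  53  36  27  36  53  60  47  44  39  40  39  41  47  57  68  67
   76 112 141 150]
 [ 86  75  52  32  39  50  53  47  36  37  43  49  50  44  37  40  53  65
   74 102 140 151]
 [ 87  75  50  34  51  62  50  35  39  48  56  62  65  57  48  37  40  56
   72 101 141 153]
 [ 87  74  47  33  47  52  39  38  49  59  64  66  67  64  55  39  35  53
   72 105 143 154]
 [ 87  74  47  40  52  47  35  43  57  64  67  67  66  65  58  42  40  59
   78 110 146 156]
 [ 87  76  53  48  59  52  35  43  58  65  67  66  66  63  55  42  44  59
   78 116 149 158]
 [ 87  77  61  51  57  54  37  37  52  63  66  64  63  57  49  46  57  78
  103 134 154 160]
 [ 93  78  67  56  53  53  47  40  46  54  58  58  55  52  52  60  70  98
  131 151 158 160]
 [113  93  75  64  52  56  61  52  51  46  49  47  51  58  64  81  98 126
  150 159 160 160]
 [125 100  80  71  62  57  59  65  70  60  62  59  65  77  85 106 128 149
  158 160 160 160]
 [128 101  80  76  73  72  79  88  87  83  88  91  98 109 125 145 154 159
  161 161 161 159]
 [128  96  79  78  79  90 114 129 125 120 121 131 143 147 153 159 162 162
  161 161 160 155]
 [128  96  79  78  80  96 126 147 150 150 150 154 158 160 161 162 163 162
  162 160 156 141]]
```

```bash
cat > tilt.py <<'E'
from h import *
from scipy.optimize import least_squares
from scipy.ndimage import gaussian_filter
im=cv2.imread("pics/scene0.png");s=dict(np.load("scene.npz"))
g=cv2.cvtColor(im,cv2.COLOR_BGR2GRAY).astype(float)
y0,y1,x0,x1=106,126,287,311;K=6
sub=g[y0:y1,x0:x1]
yy,xx=np.mgrid[0:(y1-y0)*K,0:(x1-x0)*K];xx=(xx+.5)/K+x0-.5;yy=(yy+.5)/K+y0-.5
C=np.array([.580,-.313,.241])
def jac(yaw,tilt):
    ct,st=np.cos(tilt),np.sin(tilt)
    x=np.array([np.cos(yaw)*ct,np.sin(yaw)*ct,st]);y=np.array([-np.sin(yaw),np.cos(yaw),0]);z=np.cross(x,y)
    p=proj(s,[C,C+.001*y,C+.001*z]);return np.c_[p[1]-p[0],p[2]-p[0]]
def model(p,yaw,tilt):
    cx,cy,r1,r2,r3,i1,i2,i3,i4,sg=p
    A=np.linalg.inv(jac(yaw,tilt));d=np.stack([xx-cx,yy-cy],-1)@A.T;r=np.hypot(d[...,0],d[...,1])
    sm=lambda a:1/(1+np.exp(-(r-a)/.25))
    I=i1+(i2-i1)*sm(r1)+(i3-i2)*sm(r2)+(i4-i3)*sm(r3)
    I=gaussian_filter(I,abs(sg)*K)
    return I.reshape(y1-y0,K,x1-x0,K).mean((1,3)),r[K//2::K,K//2::K]
def res(p,yaw,tilt,rm=26):
    I,r=model(p,yaw,tilt);w=1/(1+np.exp((r-rm)/1.));return ((I-sub)*w).ravel()
E
python3 - <<'E'
from tilt import *
p0=[298.7,116,13,18,25,68,28,62,25,.7]
for yw in(-43,-46.6,-50):
  for tl in(0,4,8,12,16,20,24):
    r=least_squares(res,p0,args=(np.radians(yw),np.radians(tl)),x_scale=[1,1,1,1,1,10,10,10,10,.3],max_nfev=25)
    print(yw,tl,round(r.cost,0),r.x.round(1))
E
```

```text
-43 0 6244.0 [298.7 115.6  14.5  18.4  26.6  66.2  -2.2  74.3  37.2   1. ]
-43 4 4422.0 [298.7 115.7  14.7  17.4  32.1  65.6 -10.7  63.9 -41.    0.9]
-43 8 2968.0 [298.8 115.7  15.2  19.3  22.3  66.1  -7.6 102.2  55.9   0.9]
-43 12 1981.0 [298.8 115.8  15.3  19.9  22.4  66.2   0.3 108.9  56.6   0.9]
-43 16 1454.0 [298.8 115.9  15.8  19.8  23.1  66.8  -9.6  93.3  57.7   0.9]
-43 20 1318.0 [298.8 116.   16.7  19.4  24.5  67.9 -51.9  83.   55.6   0.9]
-43 24 1296.0 [298.8 116.   17.   20.6  25.1  70.2 -53.6 110.2  46.7   1. ]
-46.6 0 6728.0 [298.7 115.6  14.9  18.6  25.8  66.3 -12.9  82.7  37.3   1.1]
-46.6 4 4746.0 [298.7 115.7  14.   18.   32.3  65.5  12.3  64.4 -74.9   0.9]
-46.6 8 3170.0 [298.8 115.7  15.2  19.5  22.4  66.   -7.1 108.1  55.6   1. ]
-46.6 12 2093.0 [298.8 115.8  14.7  20.   23.4  66.   12.4  90.1  56.    0.9]
-46.6 16 1484.0 [298.8 115.9  15.3  19.3  26.6  66.5  -0.   70.3  55.2   0.9]
-46.6 20 1301.0 [298.8 116.   16.1  20.4  23.2  67.6 -13.1 103.6  59.2   0.9]
-46.6 24 1293.0 [298.8 116.   17.2  20.2  24.8  69.6 -76.9 107.4  50.1   1. ]
-50 0 7318.0 [298.6 115.5  15.5  19.1  25.5  66.8 -33.4  99.   32.1   1.2]
-50 4 5251.0 [298.7 115.7  14.4  17.6  32.2  65.6  -3.4  65.1 -69.9   0.9]
-50 8 3544.0 [298.8 115.7  15.2  18.1  27.2  66.  -20.9  71.   45.4   1. ]
-50 12 2368.0 [298.8 115.8  14.2  20.2  24.8  66.   20.5  80.9  52.9   0.8]
-50 16 1676.0 [298.8 115.9  14.7  19.6  31.1  66.2  15.   67.3  19.8   0.8]
-50 20 1428.0 [298.8 115.9  16.2  19.7  23.1  67.4 -27.   87.8  61.4   0.9]
-50 24 1413.0 [298.8 116.   16.5  20.3  25.7  69.3 -31.5  88.7  51.9   1. ]
```

```bash
python3 - <<'E'
from tilt import *
_,r14=model([298.8,115.9,15,19,25,66,20,70,40,.8],np.radians(-46.6),np.radians(14))
for rm in(21,25):
  W=1/(1+np.exp((r14-rm)/.7))
  f=lambda p,y,t:((model(p,y,t)[0]-sub)*W).ravel()
  for yw in(-44,-49):
   for tl in(4,8,10,12,14,16,18,20,24,28):
    r=least_squares(f,[298.8,115.9,15,19,25,66,20,70,40,.8],args=(np.radians(yw),np.radians(tl)),x_scale=[1,1,1,1,1,10,10,10,10,.3],max_nfev=25)
    print(rm,yw,tl,round(r.cost,0),r.x.round(1)[[0,1,2,3,4,9]])
E
```

```text
21 -44 4 453.0 [299.  116.5  14.4  21.6  25.5   0.9]
21 -44 8 482.0 [299.  116.4  16.6  20.1  24.    1.1]
21 -44 10 499.0 [299.  116.4  17.   20.   23.7   1.1]
21 -44 12 520.0 [299.  116.3  17.2  20.   23.1   1. ]
21 -44 14 546.0 [299.  116.3  17.1  20.   23.3   1. ]
21 -44 16 575.0 [299.  116.3  17.3  19.8  23.5   1. ]
21 -44 18 610.0 [299.  116.2  17.3  19.9  23.3   1. ]
21 -44 20 650.0 [299.  116.3  17.2  20.5  23.4   1.1]
21 -44 24 738.0 [299.  116.3  17.4  20.4  24.2   1.1]
21 -44 28 805.0 [299.  116.3  17.6  21.1  26.1   1.3]
21 -49 4 402.0 [299.  116.5  14.   22.3  26.7   1. ]
21 -49 8 427.0 [299.  116.4  16.6  20.3  25.1   1.1]
21 -49 10 445.0 [299.  116.3  16.9  20.2  25.2   1.1]
21 -49 12 466.0 [299.  116.3  17.1  20.2  24.1   1.1]
21 -49 14 494.0 [299.  116.3  17.   20.2  24.8   1.1]
21 -49 16 525.0 [299.  116.3  17.5  20.1  24.    1.1]
21 -49 18 566.0 [299.  116.2  17.4  20.2  24.4   1.1]
21 -49 20 613.0 [299.  116.2  17.2  19.9  24.4   1.1]
21 -49 24 722.0 [299.  116.2  16.9  20.7  25.4   1.1]
21 -49 28 798.0 [299.1 116.3  17.7  21.9  26.4   1.4]
25 -44 4 1631.0 [298.9 1
[... 371 characters left out ...]
41.0 [298.8 116.   16.   20.2  23.7   0.9]
25 -44 24 1518.0 [298.8 116.   16.5  20.1  23.8   1. ]
25 -44 28 1773.0 [298.8 116.   16.9  20.1  23.3   1. ]
25 -49 4 1528.0 [298.9 116.   15.2  18.8  25.6   1. ]
25 -49 8 1342.0 [298.9 116.   13.8  19.8  27.6   0.8]
25 -49 10 1269.0 [298.9 116.   13.6  20.3  26.8   0.8]
25 -49 12 1215.0 [298.9 116.   13.6  20.9  25.4   0.8]
25 -49 14 1183.0 [298.9 116.   14.4  20.   26.8   0.8]
25 -49 16 1173.0 [298.9 116.   15.   19.9  25.5   0.8]
25 -49 18 1189.0 [298.8 116.   15.5  19.7  25.4   0.9]
25 -49 20 1233.0 [298.8 116.   16.1  19.6  23.9   0.9]
25 -49 24 1419.0 [298.8 115.9  16.5  20.2  23.2   1. ]
25 -49 28 1701.0 [298.8 115.9  16.9  20.2  23.4   1.1]
```

Emit:
arm_command(deltas=[{"x": -4,"y": 7,"z": 0,"turn": 0,"claw": 0},{"x": -4,"y": 7,"z": 0,"turn": 0,"claw": 0},{"x": -4,"y": 7,"z": 0,"turn": 0,"claw": 0},{"x": -4,"y": 7,"z": 0,"turn": 0,"claw": 0},{"x": -4,"y": 7,"z": 0,"turn": 0,"claw": 0}])

```text
t: 13.8
position: [0.4153, 0.092, 0.2356]
eef_rot: [[-0.457, 0.886, 0.072], [0.88, 0.463, -0.111], [-0.132, 0.012, -0.991]]
ft_force: [10.9, -14.7, -5.0]
opening: 0.0445
```

```bash
python3 st.py
```

```text
t 13.8 pos [0.4153 0.092  0.2356] yaw 117.47 z [ 0.072  -0.1114 -0.9912] q [  7.2  21.4 -32.7 128.7  33.   36.4 -23.4] F [ 10.9 -14.7  -5. ] M [-3.1  -2.35  0.11] op 0.0445
```

Emit:
arm_command(deltas=[{"x": -4,"y": 7,"z": 0,"turn": 0,"claw": 0},{"x": -4,"y": 7,"z": 0,"turn": 0,"claw": 0},{"x": -4,"y": 7,"z": 0,"turn": 0,"claw": 0},{"x": -4,"y": 7,"z": 0,"turn": 0,"claw": 0},{"x": -4,"y": 7,"z": 0,"turn": 0,"claw": 0}])

```text
t: 14.22
position: [0.4005, 0.1196, 0.237]
eef_rot: [[-0.444, 0.893, 0.079], [0.884, 0.451, -0.128], [-0.149, 0.013, -0.989]]
ft_force: [0.1, -1.1, 0.3]
opening: 0.0447
```

```bash
python3 st.py;python3 - <<'E'
from ring import *
s=load("scene");a=arm.sense();P,R=a["position"],a["eef_rot"]
tiles=[]
for phi in(None,-4,0,4,8,12):
    pts=[]
    if phi is not None:
        O,Rm=ringpose(P,R,np.radians(phi));pts=proj(s,outline(O,Rm))-[0.4,.4];print(phi,O.round(4),"pitch",np.degrees(np.arcsin(Rm[2,0])).round(1),"roll",np.degrees(np.arcsin(Rm[2,1])).round(1))
    crop(s,(272,230),26,30,14,"/tmp/c.png",pts);tiles.append(cv2.imread("/tmp/c.png"))
cv2.imwrite("pics/l2.png",cv2.resize(np.vstack([np.hstack(tiles[:3]),np.hstack(tiles[3:])]),(780,600)))
E
```

```text
t 14.22 pos [0.4005 0.1196 0.237 ] yaw 116.67 z [ 0.0785 -0.1278 -0.9887] q [  2.8  20.8 -32.7 129.4  33.8  37.3 -29.4] F [ 0.1 -1.1  0.3] M [-0.08  0.03  0.02] op 0.0447
-4 [0.412  0.0994 0.0562] pitch 4.3 roll -0.2
0 [0.4127 0.0981 0.0564] pitch 8.3 roll -0.2
4 [0.4133 0.0968 0.0566] pitch 12.3 roll -0.2
8 [0.4139 0.0955 0.057 ] pitch 16.3 roll -0.2
12 [0.4145 0.0943 0.0575] pitch 20.3 roll -0.2
```

View pics/l2.png

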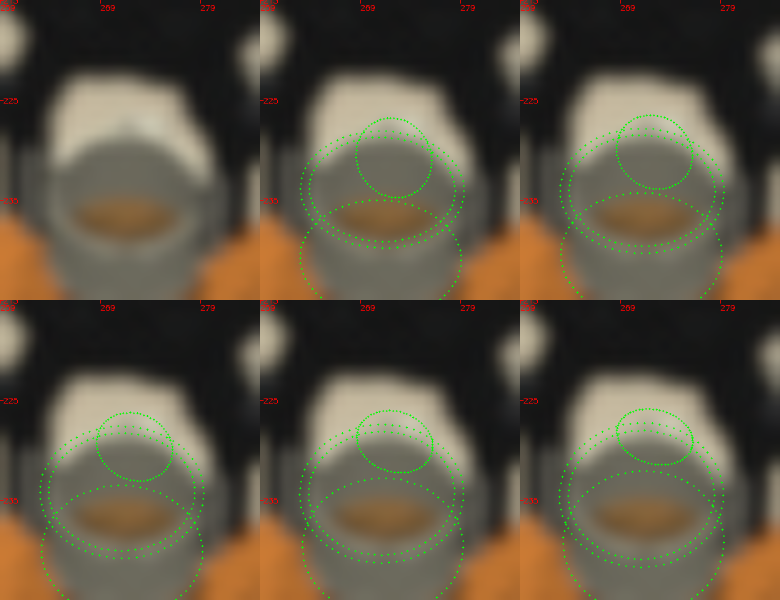

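Emit:
arm_command(deltas=[{"x": 0,"y": 0,"z": 10,"turn": 0,"claw": 0},{"x": 0,"y": 0,"z": 20,"turn": 0,"claw": 0},{"x": 0,"y": 0,"z": 25,"turn": 0,"claw": 0},{"x": 0,"y": 0,"z": 25,"turn": 0,"claw": 0},{"x": 0,"y": 0,"z": 25,"turn": 0,"claw": 0},{"x": 0,"y": 0,"z": 20,"turn": 0,"claw": 0},{"x": 0,"y": 0,"z": 10,"turn": 0,"claw": 0},{"x": 0,"y": 0,"z": 0,"turn": 0,"claw": 0}])

```text
t: 14.93
position: [0.3899, 0.1309, 0.3727]
eef_rot: [[-0.469, 0.881, 0.065], [0.873, 0.473, -0.117], [-0.134, 0.002, -0.991]]
ft_force: [-0.4, -0.4, 0.0]
opening: 0.0445
```

```bash
python3 st.py;cat > chk.py <<'E'
from ring import *
import sys
def tiles(im,name,phis,yaws,off,out,w=30,h=30,k=14,P=None,R=None):
    T=[]
    for phi,dy in zip(phis,yaws):
        pts=[];O,Rm=ringpose(P,R,np.radians(phi or 0))
        c=proj(im,[O+Rm@[0,0,.014]])[0]
        if phi is not None:
            Rm=Rm@Ro.from_euler('z',np.radians(dy)).as_matrix();pts=proj(im,outline(O,Rm))+off
        crop(im,c,w,h,k,"/tmp/c.png",pts);T.append(cv2.imread("/tmp/c.png"))
    n=len(T)//2;cv2.imwrite(out,cv2.resize(np.vstack([np.hstack(T[:n]),np.hstack(T[n:])]),(780,520)))
E
python3 - <<'E'
from chk import *
s=load("scene");t=load("top");a=arm.sense();P,R=a["position"],a["eef_rot"]
tiles(s,"s",[None,0,4,8,4,4],[0,0,0,0,-10,-20],[-.4,-.4],"pics/m1.png",P=P,R=R)
cv2.imwrite("pics/m2.png",s["pixels"][:,:,::-1])
E
```

```text
t 14.93 pos [0.3899 0.1309 0.3727] yaw 118.24 z [ 0.065  -0.1174 -0.9909] q [ 11.3   6.9 -40.5 122.2  15.2  53.6  -9.9] F [-0.4 -0.4  0. ] M [0.14 0.08 0.01] op 0.0445
```

View pics/m1.png

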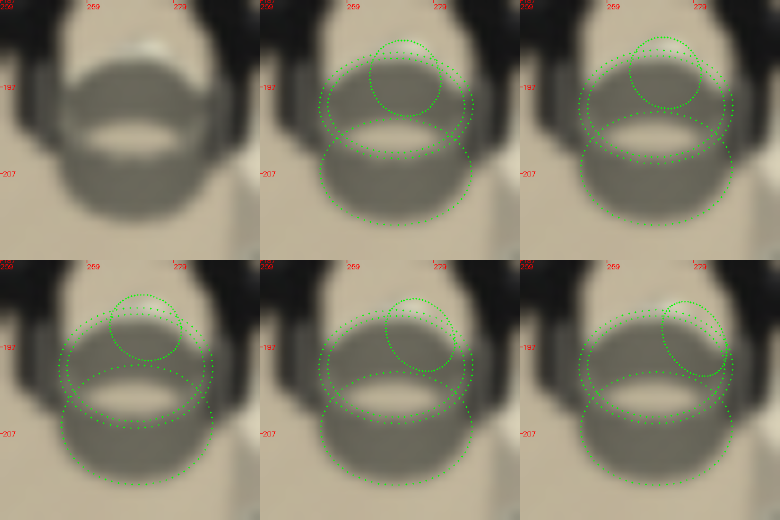

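View pics/m2.png

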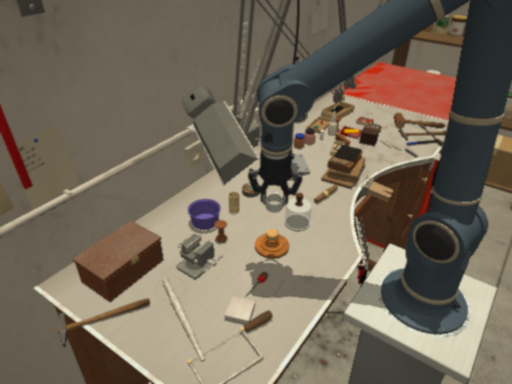

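```bash
python3 - <<'E'
from chk import *
s=load("scene");a=arm.sense();P,R=a["position"],a["eef_rot"]
out=[]
for dy in(None,0,-5,-10,-15):
    O,Rm=ringpose(P,R,0)
    pts=[]
    if dy is not None:
        Rm=Rm@Ro.from_euler('z',np.radians(dy)).as_matrix()
        a=np.linspace(0,2*np.pi,90);q=[]
        for x in(.023,.0265):q.append(np.c_[0*a+x,.011*np.cos(a),.014+.016*np.sin(a)])
        q.append(np.c_[.023*np.cos(a),.023*np.sin(a),0*a+.028])
        pts=proj(s,O+np.vstack(q)@Rm.T)+[-.4,-.4]
    crop(s,(273,194),20,14,19,"/tmp/c.png",pts);out.append(cv2.imread("/tmp/c.png"))
out.append(out[0]*0)
cv2.imwrite("pics/m3.png",np.vstack([np.hstack(out[i:i+2]) for i in(0,2,4)])[:, :790][:798])
E
```

```text
(no output)
```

View pics/m3.png

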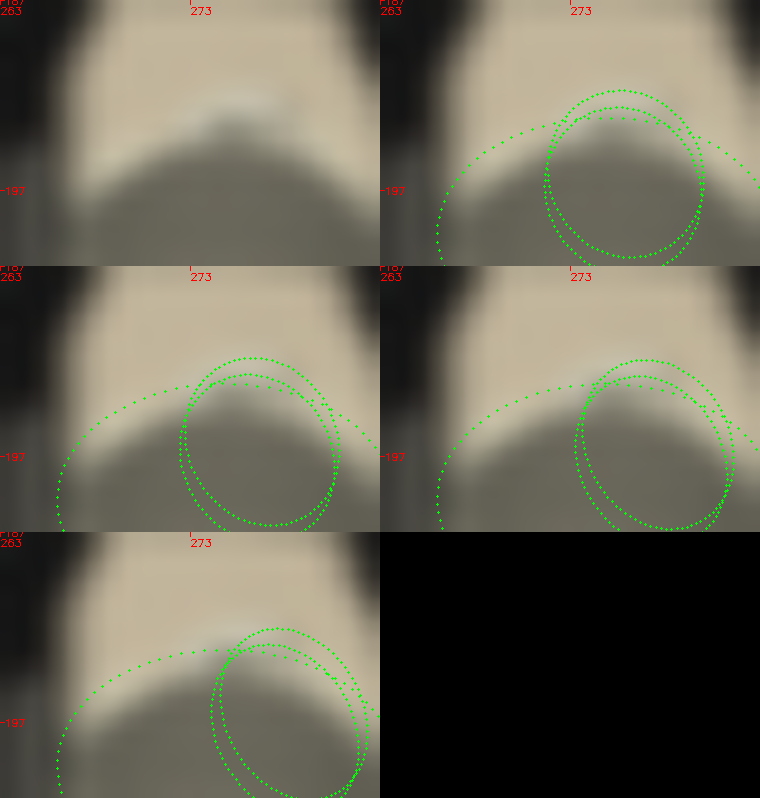

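```bash
cat > rp.py <<'E'
from ring import *
a=arm.sense();P,R=a["position"],a["eef_rot"];O,Rm=ringpose(P,R,0)
print("O",O.round(4),"x",Rm[:,0].round(3),"z",Rm[:,2].round(3),"yaw",np.degrees(np.arctan2(Rm[1,0],Rm[0,0])).round(2),"pitch",np.degrees(np.arcsin(Rm[2,0])).round(2),"roll",np.degrees(np.arcsin(Rm[2,1])).round(2),"face",(O+Rm@[.0265,0,.014]).round(4))
E
python3 st.py; python3 rp.py
```

```text
t 15.08 pos [0.3895 0.1298 0.3702] yaw 118.24 z [ 0.0597 -0.1189 -0.9911] q [ 11.2   7.1 -40.4 122.3  15.3  53.5  -9.9] F [-0.5 -0.6 -1.1] M [ 0.08  0.14 -0.07] op 0.0443
O [0.3991 0.1079 0.1892] x [ 0.456 -0.881  0.129] z [-0.041  0.125  0.991] yaw -62.63 pitch 7.44 roll -1.18 face [0.4106 0.0863 0.2065]
```

Emit:
arm_command(deltas=[{"x": 10,"y": -15,"z": 0,"turn": 0,"claw": 0},{"x": 15,"y": -23,"z": 0,"turn": 0,"claw": 0},{"x": 15,"y": -23,"z": 0,"turn": 0,"claw": 0},{"x": 10,"y": -16,"z": 0,"turn": 0,"claw": 0},{"x": 4,"y": -7,"z": -10,"turn": 0,"claw": 0},{"x": 0,"y": 0,"z": -20,"turn": 0,"claw": 0},{"x": 0,"y": 0,"z": -20,"turn": 0,"claw": 0},{"x": 0,"y": 0,"z": -10,"turn": 0,"claw": 0},{"x": 0,"y": 0,"z": 0,"turn": 0,"claw": 0}])

```text
t: 15.83
position: [0.4405, 0.0428, 0.2936]
eef_rot: [[-0.477, 0.878, 0.036], [0.871, 0.478, -0.117], [-0.12, -0.024, -0.993]]
ft_force: [-0.5, 0.4, -0.9]
opening: 0.0444
```

```bash
python3 st.py; python3 rp.py
```

```text
t 15.83 pos [0.4405 0.0428 0.2936] yaw 118.73 z [ 0.0361 -0.1167 -0.9925] q [ 15.8  16.7 -33.5 123.7  23.3  44.6  -4.9] F [-0.5  0.4 -0.9] M [ 0.15  0.01 -0.05] op 0.0444
O [0.4458 0.0213 0.1123] x [ 0.464 -0.878  0.116] z [-0.017  0.122  0.992] yaw -62.15 pitch 6.69 roll -2.38 face [ 4.579e-01 -2.000e-04  1.293e-01]
```

Emit:
arm_command(deltas=[{"x": 5,"y": 0,"z": -15,"turn": 0,"claw": 0},{"x": 5,"y": 0,"z": -18,"turn": 0,"claw": 0},{"x": 0,"y": 0,"z": -15,"turn": 0,"claw": 0},{"x": 0,"y": 0,"z": -12,"turn": 0,"claw": 0},{"x": 0,"y": 0,"z": 0,"turn": 0,"claw": 0}])

```text
t: 16.25
position: [0.4494, 0.0459, 0.2297]
eef_rot: [[-0.483, 0.875, 0.033], [0.868, 0.483, -0.115], [-0.116, -0.027, -0.993]]
ft_force: [-0.8, -0.6, -1.2]
opening: 0.0449
```

```bash
python3 st.py; python3 rp.py;python3 - <<'E'
from chk import *
s=load("scene");a=arm.sense();P,R=a["position"],a["eef_rot"]
O,Rm=ringpose(P,R,0)
crop(s,(276,225),60,60,10,"pics/n1.png",proj(s,outline(O,Rm))+[-.4,-.4])
E
```

```text
t 16.25 pos [0.4494 0.0459 0.2297] yaw 119.07 z [ 0.0327 -0.1147 -0.9929] q [ 11.5  23.8 -29.8 125.4  30.9  37.9 -12.4] F [-0.8 -0.6 -1.2] M [ 0.16  0.07 -0.01] op 0.0449
O [0.4541 0.0248 0.0483] x [ 0.469 -0.876  0.113] z [-0.014  0.121  0.993] yaw -61.81 pitch 6.49 roll -2.54 face [0.4664 0.0033 0.0652]
```

View pics/n1.png

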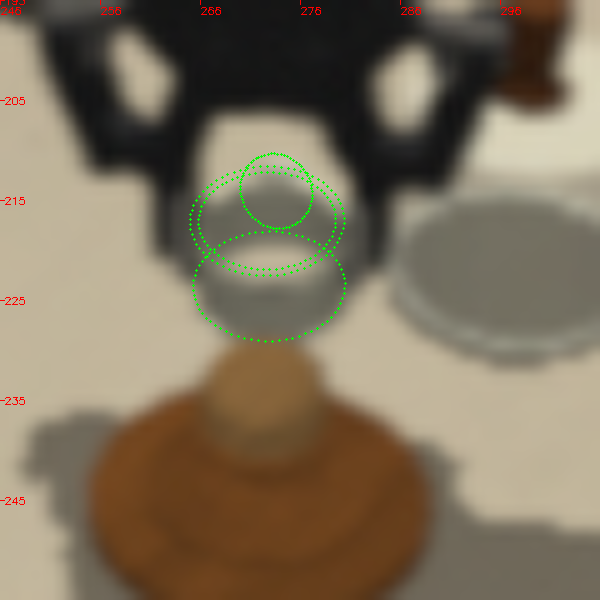

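Emit:
arm_command(deltas=[{"x": -1.5,"y": 2.6,"z": 0,"turn": 0,"claw": 0},{"x": -1.5,"y": 2.6,"z": 0,"turn": 0,"claw": 0},{"x": -3,"y": 5,"z": 0,"turn": 0,"claw": 0},{"x": -4,"y": 6,"z": 0,"turn": 0,"claw": 0},{"x": -5,"y": 7,"z": 0,"turn": 0,"claw": 0}])

```text
t: 16.72
position: [0.4417, 0.059, 0.2355]
eef_rot: [[-0.476, 0.878, 0.049], [0.868, 0.478, -0.138], [-0.144, -0.023, -0.989]]
ft_force: [9.1, -14.7, -3.8]
opening: 0.0447
```

```bash
python3 st.py; python3 rp.py
```

```text
t 16.72 pos [0.4417 0.059  0.2355] yaw 118.73 z [ 0.0489 -0.1376 -0.9893] q [  9.1  22.5 -29.4 126.1  32.1  38.3 -15.9] F [  9.1 -14.7  -3.8] M [-2.99 -2.58  0.15] op 0.0447
O [0.4494 0.0337 0.0548] x [ 0.463 -0.875  0.141] z [-0.03   0.143  0.989] yaw -62.15 pitch 8.1 roll -2.28 face [0.4612 0.0126 0.0723]
```

Emit:
arm_command(deltas=[{"x": -2,"y": 3,"z": -6,"turn": 0,"claw": 0},{"x": -3,"y": 5,"z": -6,"turn": 0,"claw": 0},{"x": -5,"y": 7,"z": -3,"turn": 0,"claw": 0}])

```text
t: 16.97
position: [0.4403, 0.0628, 0.2279]
eef_rot: [[-0.463, 0.884, 0.068], [0.869, 0.468, -0.164], [-0.176, -0.017, -0.984]]
ft_force: [16.4, -22.4, -3.3]
opening: 0.0448
```

```bash
python3 st.py; python3 rp.py
```

```text
t 16.97 pos [0.4403 0.0628 0.2279] yaw 118.07 z [ 0.0681 -0.1636 -0.9842] q [  6.4  22.9 -27.5 126.8  35.3  37.4 -20.4] F [ 16.4 -22.4  -3.3] M [-4.65 -3.32  0.23] op 0.0448
O [0.4514 0.0328 0.0481] x [ 0.45  -0.876  0.173] z [-0.049  0.169  0.984] yaw -62.81 pitch 9.97 roll -1.88 face [0.4627 0.0119 0.0665]
```

Emit:
arm_command(deltas=[{"x": -5,"y": 7,"z": -2,"turn": 0,"claw": 0},{"x": -5,"y": 7,"z": -2,"turn": 0,"claw": 0},{"x": -5,"y": 7,"z": -2,"turn": 0,"claw": 0}])

```text
t: 17.22
position: [0.4362, 0.0681, 0.228]
eef_rot: [[-0.445, 0.891, 0.088], [0.87, 0.454, -0.195], [-0.213, -0.01, -0.977]]
ft_force: [13.6, -18.2, -4.7]
opening: 0.0449
```

```bash
python3 st.py; python3 rp.py;python3 - <<'E'
from chk import *
s=load("scene");a=arm.sense();P,R=a["position"],a["eef_rot"]
O,Rm=ringpose(P,R,0)
crop(s,(276,225),60,60,10,"pics/n2.png",proj(s,outline(O,Rm))+[-.4,-.4])
E
```

```text
t 17.22 pos [0.4362 0.0681 0.228 ] yaw 117.12 z [ 0.0879 -0.1947 -0.9769] q [  3.8  22.5 -26.  127.5  37.8  37.5 -24.8] F [ 13.6 -18.2  -4.7] M [-3.63 -2.82  0.2 ] op 0.0449
O [0.451  0.0324 0.0496] x [ 0.432 -0.877  0.21 ] z [-0.069  0.2    0.977] yaw -63.76 pitch 12.12 roll -1.48 face [0.4615 0.012  0.0688]
```

View pics/n2.png

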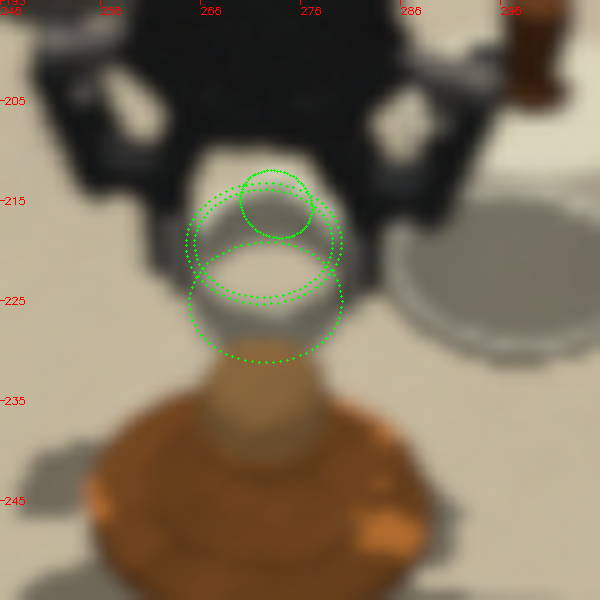

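Emit:
arm_command(deltas=[{"x": 3,"y": -6,"z": 2,"turn": 0,"claw": 0},{"x": 3,"y": -6,"z": 8,"turn": 0,"claw": 0},{"x": 0,"y": 0,"z": 20,"turn": 0,"claw": 0},{"x": 0,"y": 0,"z": 25,"turn": 0,"claw": 0},{"x": 0,"y": 0,"z": 30,"turn": 0,"claw": 0},{"x": 0,"y": 0,"z": 30,"turn": 0,"claw": 0},{"x": 0,"y": 0,"z": 25,"turn": 0,"claw": 0},{"x": 0,"y": 0,"z": 10,"turn": 0,"claw": 0},{"x": 0,"y": 0,"z": 0,"turn": 0,"claw": 0}])

```text
t: 18.02
position: [0.4411, 0.0563, 0.3922]
eef_rot: [[-0.441, 0.892, 0.1], [0.87, 0.452, -0.196], [-0.22, 0.0, -0.975]]
ft_force: [-0.4, -0.0, -1.4]
opening: 0.0447
```

```bash
python3 st.py; python3 rp.py;python3 - <<'E'
from chk import *
s=load("scene");a=arm.sense();P,R=a["position"],a["eef_rot"]
tiles(s,"s",[None,-4,0,4,8,4],[0,0,0,0,0,-10],[-.4,-.4],"pics/n3.png",P=P,R=R)
E
```

```text
t 18.02 pos [0.4411 0.0563 0.3922] yaw 116.89 z [ 0.1001 -0.1964 -0.9754] q [ 13.2   7.5 -32.  118.2  20.3  55.2  -3.2] F [-0.4 -0.  -1.4] M [ 0.29  0.1  -0.  ] op 0.0447
O [0.4581 0.0203 0.214 ] x [ 0.428 -0.877  0.217] z [-0.081  0.202  0.976] yaw -63.99 pitch 12.53 roll -0.86 face [ 4.683e-01 -1.000e-04  2.334e-01]
```

View pics/n3.png

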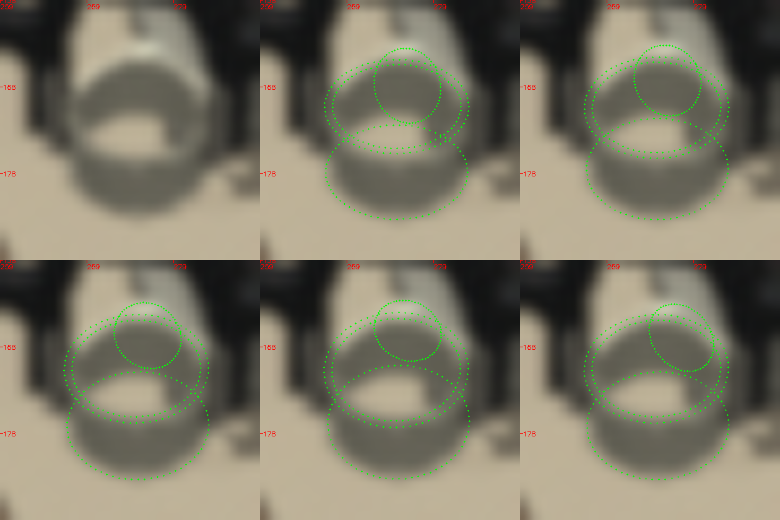

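```bash
python3 - <<'E'
from h import *
im=cv2.imread("pics/top0.png");t=dict(np.load("top.npz"));t["pixels"]=im[:,:,::-1];s=dict(np.load("scene.npz"))
for u in((372.5,146),(370.7,146.8),(371.5,146.3)):
  for v in((298.9,116.2),(298.8,115.9)): print(u,v,tri(s,[v],t,[u]))
tl=np.radians(14);yw=np.radians(-46.7)
x=np.array([np.cos(yw)*np.cos(tl),np.sin(yw)*np.cos(tl),np.sin(tl)]);y=np.array([-np.sin(yw),np.cos(yw),0]);z=np.cross(x,y)
a=np.linspace(0,6.28,60);o=[]
for C in([.580,-.313,.241],[.578,-.309,.241],[.576,-.305,.241]):
  C=np.array(C)
  q=np.vstack([C+b*x+r*(np.cos(a)[:,None]*y+np.sin(a)[:,None]*z) for b,r in((0,.03),(.015,.03))])
  crop(t,(375,142),30,30,16,"/tmp/c.png",proj(t,q));A=cv2.imread("/tmp/c.png")
  s2=dict(s);s2["pixels"]=cv2.imread("pics/scene0.png")[:,:,::-1]
  crop(s2,(298,114),30,30,16,"/tmp/c.png",proj(s,q));o.append(np.vstack([A,cv2.imread("/tmp/c.png")]))
cv2.imwrite("pics/o1.png",cv2.resize(np.hstack(o),(795,530)))
E
```

```text
(372.5, 146) (298.9, 116.2) (array([ 0.57963573, -0.31348203,  0.24050198]), np.float64(0.0018902139556317302))
(372.5, 146) (298.8, 115.9) (array([ 0.5795441 , -0.31292254,  0.241832  ]), np.float64(0.0014263590997883352))
(370.7, 146.8) (298.9, 116.2) (array([ 0.57653946, -0.30740825,  0.24367108]), np.float64(0.002303921470569017))
(370.7, 146.8) (298.8, 115.9) (array([ 0.57645284, -0.30686049,  0.24498942]), np.float64(0.0018418590382724847))
(371.5, 146.3) (298.9, 116.2) (array([ 0.57818449, -0.31023623,  0.24215962]), np.float64(0.002468354209940035))
(371.5, 146.3) (298.8, 115.9) (array([ 0.57809542, -0.30968326,  0.24348319]), np.float64(0.0020049194828804648))
```

View pics/o1.png

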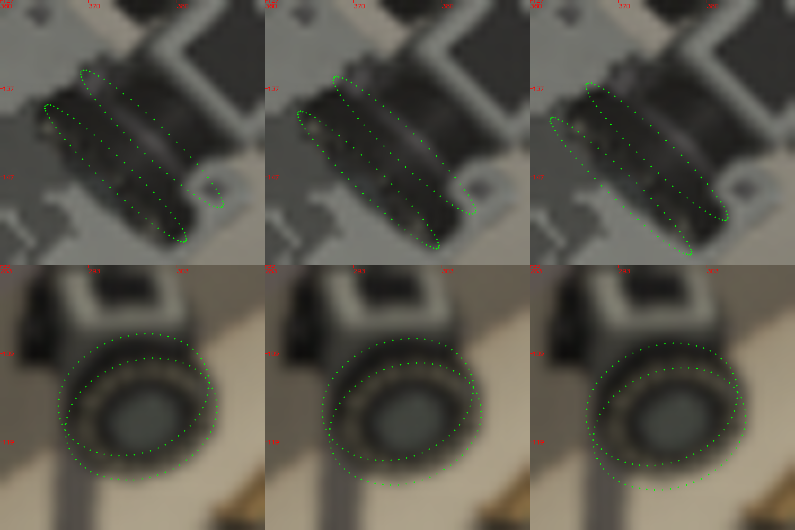

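```bash
cat > tgt.py <<'E'
from ring import *
C=np.array([.5785,-.311,.242]);tl=np.radians(14);yw=np.radians(-46.7)
X=np.array([np.cos(yw)*np.cos(tl),np.sin(yw)*np.cos(tl),np.sin(tl)]);Y=np.array([-np.sin(yw),np.cos(yw),0]);Z=np.cross(X,Y)
L=np.c_[X,Y,Z]
a=arm.sense();P,R=a["position"],a["eef_rot"];phi=np.radians(3)
O,Rm=ringpose(P,R,phi);f=O+Rm@[.0265,0,.014]
print("t",a["t"],"face in lens frame mm",(L.T@(f-C)*1e3).round(1),"ang x",np.degrees(np.arccos(Rm[:,0]@X)).round(1),"ang z",np.degrees(np.arccos(Rm[:,2]@Z)).round(1))
dy=yw-np.arctan2(Rm[1,0],Rm[0,0]);T=Ro.from_euler('z',dy).as_matrix()
Pn=C-.1*X-T@(f-P)
print("turn",dy.round(3),"shift mm",((Pn-P)*1e3).round(1),"target TCP",Pn.round(4),"pitch,roll",np.degrees(np.arcsin(Rm[2,:2])).round(1),"F",a["ft_force"].round(1))
E
python3 tgt.py
```

```text
t 18.0667 face in lens frame mm [-295.1  132.8   65.2] ang x 16.7 ang z 5.5
turn 0.3 shift mm [  28.5 -250.8  -16. ] target TCP [ 0.4694 -0.1945  0.3752] pitch,roll [15.5 -0.9] F [ 0.2  1.1 -0.8]
```

Emit:
arm_command(deltas=[{"x": 3,"y": -15,"z": 0,"turn": 0.05,"claw": 0},{"x": 3,"y": -25,"z": 0,"turn": 0.05,"claw": 0},{"x": 3,"y": -25,"z": 0,"turn": 0.05,"claw": 0},{"x": 3,"y": -25,"z": 0,"turn": 0.05,"claw": 0},{"x": 3,"y": -25,"z": 0,"turn": 0.05,"claw": 0},{"x": 3,"y": -25,"z": 0,"turn": 0.05,"claw": 0},{"x": 3,"y": -20,"z": 0,"turn": 0,"claw": 0},{"x": 0,"y": 0,"z": 0,"turn": 0,"claw": 0}])

```text
t: 18.73
position: [0.4567, -0.1075, 0.3778]
eef_rot: [[-0.701, 0.7, 0.134], [0.684, 0.714, -0.152], [-0.202, -0.015, -0.979]]
ft_force: [-0.1, 0.1, -1.2]
opening: 0.0445
```

```bash
python3 tgt.py; python3 st.py
```

```text
t 18.7333 face in lens frame mm [-172.3   49.7   19.5] ang x 1.6 ang z 1.5
turn -0.028 shift mm [ 16.5 -87.4  -1.5] target TCP [ 0.4732 -0.1949  0.3763] pitch,roll [14.4 -1.7] F [-0.1  0.1 -1.2]
t 18.73 pos [ 0.4567 -0.1075  0.3778] yaw 135.72 z [ 0.1341 -0.1516 -0.9793] q [ 29.4   9.1 -25.9 118.2  16.8  46.4  38.8] F [-0.1  0.1 -1.2] M [ 0.16  0.18 -0.05] op 0.0445
```

Emit:
arm_command(deltas=[{"x": 3,"y": -15,"z": 0,"turn": -0.02,"claw": 0},{"x": 4,"y": -18,"z": 0,"turn": -0.01,"claw": 0},{"x": 4,"y": -18,"z": 0,"turn": 0,"claw": 0},{"x": 3,"y": -15,"z": 0,"turn": 0,"claw": 0},{"x": 1,"y": -8,"z": 0,"turn": 0,"claw": 0},{"x": 0,"y": 0,"z": 0,"turn": 0,"claw": 0},{"x": 0,"y": 0,"z": 0,"turn": 0,"claw": 0}])

```text
t: 19.32
position: [0.4699, -0.1836, 0.3672]
eef_rot: [[-0.683, 0.722, 0.111], [0.707, 0.691, -0.148], [-0.184, -0.023, -0.983]]
ft_force: [-0.4, 0.4, -0.4]
opening: 0.0444
```

```bash
python3 tgt.py; python3 st.py;python3 - <<'E'
from chk import *
s=load("scene");t=load("top");a=arm.sense();P,R=a["position"],a["eef_rot"]
tiles(s,"s",[None,0,3,6,3,3],[0,0,0,0,-8,8],[-.4,-.4],"pics/p1.png",P=P,R=R)
crop(s,(290,140),80,80,7,"pics/p2.png")
crop(t,(350,150),90,80,7,"pics/p3.png")
E
```

```text
t 19.3167 face in lens frame mm [-115.5    3.9   -6.6] ang x 0.6 ang z 2.4
turn 0.001 shift mm [  6.3 -12.5  10.1] target TCP [ 0.4762 -0.1961  0.3773] pitch,roll [13.4 -2.2] F [-0.4  0.4 -0.4]
t 19.32 pos [ 0.4699 -0.1836  0.3672] yaw 134.0 z [ 0.111  -0.1482 -0.9827] q [ 34.6  13.1 -22.8 114.7  16.6  46.2  45.7] F [-0.4  0.4 -0.4] M [ 0.22  0.11 -0.  ] op 0.0444
```

View pics/p1.png

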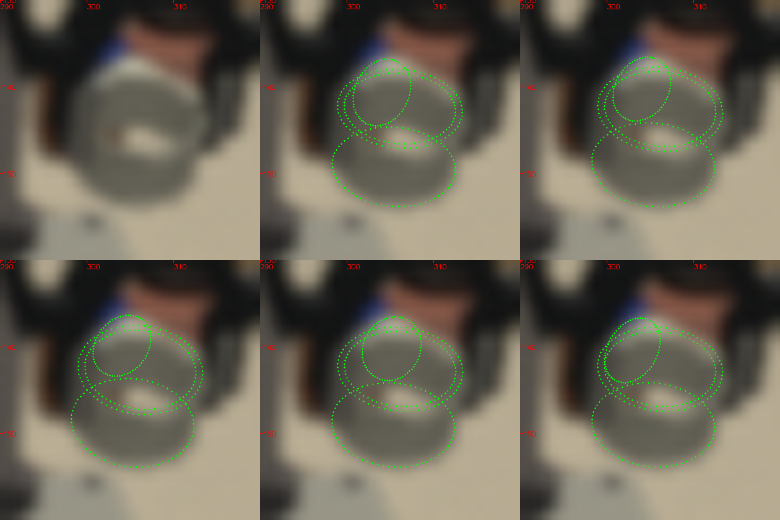

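View pics/p2.png

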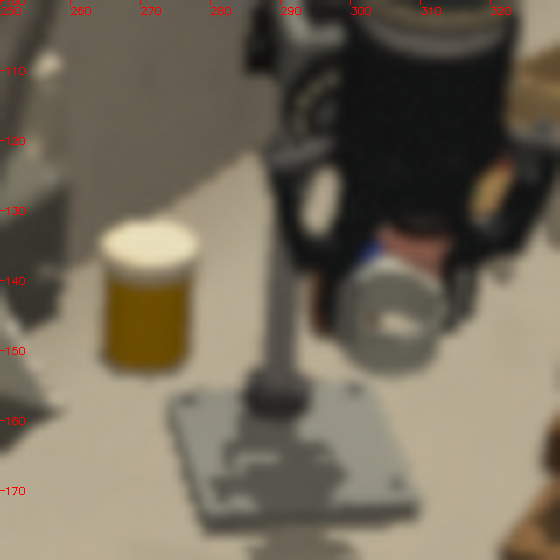

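View pics/p3.png

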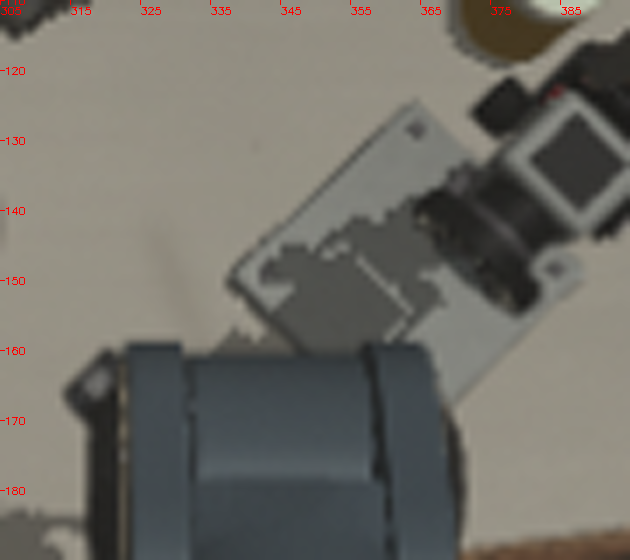

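Emit:
arm_command(deltas=[{"x": 3,"y": -6,"z": 5,"turn": 0.02,"claw": 0},{"x": 3,"y": -6,"z": 6,"turn": 0.01,"claw": 0},{"x": 0,"y": 0,"z": 0,"turn": 0,"claw": 0},{"x": 0,"y": 0,"z": 0,"turn": 0,"claw": 0}])

```text
t: 19.75
position: [0.4759, -0.1904, 0.3784]
eef_rot: [[-0.71, 0.694, 0.116], [0.68, 0.72, -0.143], [-0.182, -0.023, -0.983]]
ft_force: [-0.1, 1.7, -1.6]
opening: 0.0446
```

```bash
python3 tgt.py; python3 st.py
```

```text
t 19.75 face in lens frame mm [-104.1    5.8    2. ] ang x 2.3 ang z 1.9
turn -0.039 shift mm [ 0.5 -5.8 -1. ] target TCP [ 0.4764 -0.1962  0.3774] pitch,roll [13.3 -2.2] F [-0.1  1.7 -1.6]
t 19.75 pos [ 0.4759 -0.1904  0.3784] yaw 136.27 z [ 0.1158 -0.1427 -0.983 ] q [ 35.6  13.1 -23.2 113.1  15.8  47.5  49.5] F [-0.1  1.7 -1.6] M [0.23 0.15 0.03] op 0.0446
```

Emit:
arm_command(deltas=[{"x": -1,"y": -5,"z": 0,"turn": 0,"claw": 0},{"x": 0,"y": 0,"z": 0,"turn": 0,"claw": 0},{"x": 0,"y": 0,"z": 0,"turn": 0,"claw": 0},{"x": 0,"y": 0,"z": 0,"turn": 0,"claw": 0}])

```text
t: 20.08
position: [0.4742, -0.1935, 0.3778]
eef_rot: [[-0.712, 0.692, 0.115], [0.678, 0.721, -0.142], [-0.181, -0.023, -0.983]]
ft_force: [-1.0, -0.3, -1.1]
opening: 0.0442
```

```bash
python3 tgt.py;python3 - <<'E'
from chk import *
s=load("scene");t=load("top");a=arm.sense();P,R=a["position"],a["eef_rot"]
tiles(s,"s",[None,0,3,6,3,3],[0,-3,-3,-3,-8,3],[-.4,-.4],"pics/q1.png",P=P,R=R)
cv2.imwrite("pics/q2.png",s["pixels"][:,:,::-1])
E
python3 tgt.py; python3 st.py
```

```text
t 20.0833 face in lens frame mm [-103.4    2.6    1.2] ang x 2.4 ang z 1.9
turn -0.041 shift mm [ 2.3 -2.8 -0.4] target TCP [ 0.4766 -0.1963  0.3775] pitch,roll [13.3 -2.2] F [-1.  -0.3 -1.1]
t 20.1833 face in lens frame mm [-103.3    2.7    1.2] ang x 2.4 ang z 1.9
turn -0.041 shift mm [ 2.3 -2.9 -0.4] target TCP [ 0.4766 -0.1963  0.3775] pitch,roll [13.3 -2.2] F [ 0.6 -0.2 -1.3]
t 20.18 pos [ 0.4743 -0.1935  0.3779] yaw 136.43 z [ 0.1152 -0.1418 -0.9832] q [ 35.9  13.1 -23.1 113.2  15.6  47.4  50.1] F [ 0.6 -0.2 -1.3] M [0.24 0.12 0.01] op 0.0445
```

View pics/q1.png

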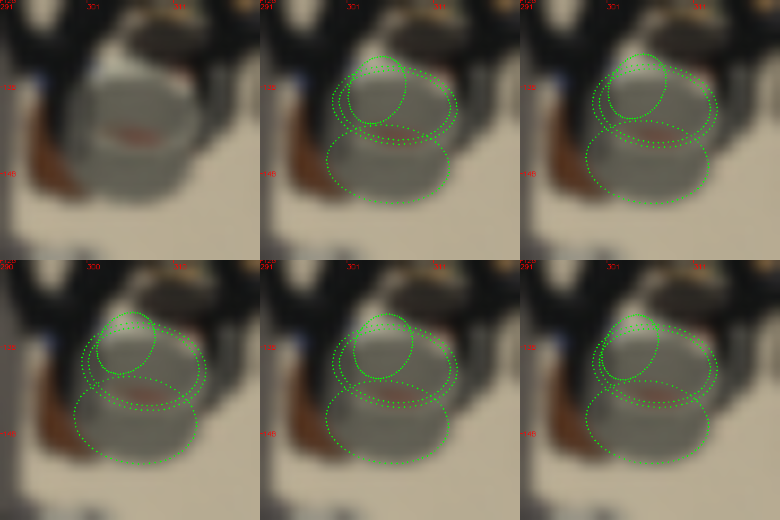

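View pics/q2.png

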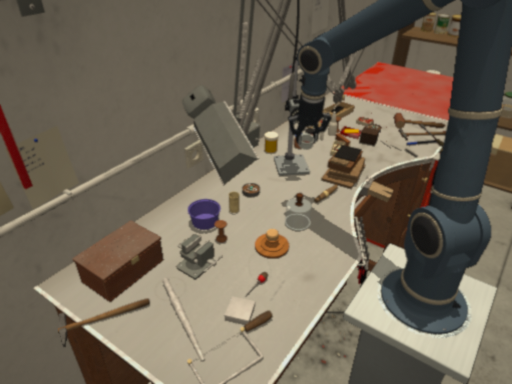

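```bash
python3 - <<'E'
from rig import arm
print(arm.sign_off())
E
```

```text
the job is handed in; nothing more can be done
None
```

The job is handed in at about 20 s. The cover is standing on the bench, and the ring is held in the fingers in front of the inspection lens. No verdict was reported.

**Cover:** I lifted it off by its knob and released it upright at about (0.428, -0.079) m, roughly 14.5 cm from the stand's axis. While setting it down I briefly pressed it on the bench with about 50 N, then let go about 2 mm up. The picture afterwards showed it standing upright.

**Ring:** I gripped it across its flanks, clear of the cartouche, and drew it off the plug. The moves can only turn the tool about vertical, and the camera looks down by roughly 14°. So I pushed the held ring against the fixed plug, at up to about 28 N, until it leaned by a similar amount. On the first push it slipped off the plug edge; it stayed in the grip, and I finished against the plug's outside.

**Last checks**, comparing the measured tool pose and the scene picture with my lens estimate:

| Check | Value | Limit |
|---|---|---|
| Face distance from lens | 103 mm | 80–120 mm |
| Face off-axis | 3 mm sideways, 1 mm vertically | 15 mm each |
| Ring x axis off the camera's | about 2° | 9.7° |
| Ring z axis off the camera's | about 2° | 9.7° |
| Change in measured TCP over 0.1 s | about 0.1 mm | – |

**What remains uncertain:**
- **Camera tilt:** this is the weakest number. My estimates ran from 10° to 16°, and the ring leans at about 13°.
- **Cartouche bearing:** it is known to about 3° from its visible top edge only. Neither camera could see the engraved face.
- **Lens position:** it is good to a few millimetres.

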